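# Snap the cover plate back onto the kitchen scale

## Task

Lift the kitchen scale's metal cover plate by its grip rib and lay its four holes over the scale's four snap studs (wide pair to wide pair). Then press it down evenly, beside one stud after another and without tipping it up steeply, until every stud has clicked through and the plate lies level on all four collars. Press gently by feel: the weighing cell under the studs must never take more than about 15 N, and leave the other things where they are.

Things in the scene. Friction and masses are not known exactly. Their poses are not given: they have to be found in the camera images.
- scale: The open kitchen scale: white shell 200 x 150 x 28 mm, fixed to the worktop by its feet. Origin: centre of its underside; x points from the front bezel with the dark display strip to the rear, y left, z up. Inside, a metal frame carries four grey snap studs at (x, y) = (74, 44), (74, -44), (-42, 32), (-42, -32) mm: the rear pair stands wider apart than the front pair.
- plate: The bare metal cover plate, 150 x 124 x 4 mm, 0.2 kg, flat on the worktop at the start. Origin: centre of its underside, z up. Along its x axis, centred on top, a grey grip rib 60 long, 14 wide, up to 35 mm above the underside. Four 16 mm holes at (x, y) = (58, 44), (58, -44), (-58, 32), (-58, -32) mm: wide pair at +x, so it fits one way only, x along the scale's x.
- load_cell (a joint): How far the frame with the studs has sunk on its load cell, m: 0 unloaded, growing as it is pressed. The frame sinks level and springs back; the plate alone sinks it by 1.6 mm, the load at which studs click by several mm, so a height where the plate would seat unloaded is not deep enough. Beyond 15 mm (about 16 N of pressing) the cell is overloaded and spoilt.
- stud0 (a point): Centre of the flat top of the rear left stud's collar (left as seen along the scale's x), 47 mm above the worktop unloaded; sinks with the frame. All studs: collar 18 mm across, above it a core 13 mm across, tapering from 11 mm above the collar to a 5 mm tip 17 mm above it.
- hole0 (a point): Centre of the plate's hole for stud0, level with the underside. Laid loosely over the studs, the plate rests on the barbs, holes 8 to 11 mm above the collar points; clicked through, a hole lies on its collar, at the stud point, with about 1 mm of play.
- stud1 (a point): The same point of the rear right stud. All studs: on the left and right side a sprung sloping barb, 21 mm over both, undersides 5 mm above the collar; a hole pushed down squeezes them in until they snap out over the plate. Pressing beside one stud clicks it at roughly 5 to 9 N (up to 14 N where two must go together), and the force drops at the click; all four at once overload the cell.
- hole1 (a point): Centre of the plate's hole for stud1, level with the underside. A good place to press for any stud is the bare plate 24 mm from its hole, along the plate's x towards the middle: clear of the stud, which stands 13 mm out of the plate once through.
- stud2 (a point): The same point of the front left stud.
- hole2 (a point): Centre of the plate's hole for stud2, level with the underside. If one end is through and the other end's two studs hold together, the middle between those two holes is the best place to press.
- stud3 (a point): The same point of the front right stud.
- hole3 (a point): Centre of the plate's hole for stud3, level with the underside.
- teaspoon: A teaspoon, 130 x 26 x 11 mm. Origin: centre of its underside. A bystander, to be left alone.
- kitchen_timer: A white round kitchen timer, 68 mm across, 58 mm tall. Origin: centre of its underside. A bystander, to be left alone.
- mug_blue: A pale mug, 78 mm across, 101 mm tall, with a handle. Origin: centre of its underside. A bystander, to be left alone.
- rice_bowl: A rice bowl, 115 mm across, 52 mm tall. Origin: centre of its underside. A bystander, to be left alone.
- peeler: A peeler with a red handle, 170 x 25 x 18 mm. Origin: centre of its underside. A bystander, to be left alone.
- kitchen_scissors: Kitchen scissors with blue handles, 206 x 84 x 11 mm. Origin: centre of its underside. A bystander, to be left alone.

How it is judged (in metres and radians):
On the way, in this order (a step that is already met when the one before it is completed fails the run):
1. the plate is lifted clear of the worktop (height (world z) of plate above 0.06 m), for 0.1 s.
2. the plate lies on all four studs, a tip in every hole, none clicked through yet (horizontal distance between hole0 and stud0 below 0.007 m and z of hole0 in the frame of stud0 between 0.004 and 0.015 m and horizontal distance between hole1 and stud1 below 0.007 m and z of hole1 in the frame of stud1 between 0.004 and 0.015 m and horizontal distance between hole2 and stud2 below 0.007 m and z of hole2 in the frame of stud2 between 0.004 and 0.015 m and horizontal distance between hole3 and stud3 below 0.007 m and z of hole3 in the frame of stud3 between 0.004 and 0.015 m), for 0.2 s.
At the end, for the whole second after the job is handed in: All four studs have clicked through: every hole of the plate lies within 1.8 mm of its collar's top in height and within 4 mm of it sideways, the plate is level within 2 degrees and at rest, and nothing presses on it (the frame sunk by less than 4 mm) (z of hole0 in the frame of stud0 below 0.0018 m and horizontal distance between hole0 and stud0 below 0.004 m and z of hole1 in the frame of stud1 below 0.0018 m and horizontal distance between hole1 and stud1 below 0.004 m and z of hole2 in the frame of stud2 below 0.0018 m and horizontal distance between hole2 and stud2 below 0.004 m and z of hole3 in the frame of stud3 below 0.0018 m and horizontal distance between hole3 and stud3 below 0.004 m and angle between plate's own z axis and vertical below 0.035 rad and linear speed of plate below 0.02 m/s and not (value of joint load_cell above 0.004 m)); the robot touches nothing.
It fails at once if the load cell is overloaded (frame sunk more than 15 mm, about 16 N of pressing) (value of joint load_cell above 0.015 m).
It fails at once if the plate tips up on the studs by more than 12.5 degrees (angle between plate's own z axis and vertical above 0.22 rad and horizontal distance between plate and scale below 0.04 m and height (world z) of plate below 0.064 m).
It fails at once if a bystander is moved by more than 3 cm (distance of any of teaspoon, kitchen_timer, mug_blue, rice_bowl, peeler, kitchen_scissors from where it was at the start of the episode above 0.03 m).
It also fails if it takes over 67 s, if anything falls off the work surface, if the arm or the gripper's body presses on something with over 40 N, if the wrist force passes 120 N, or if a joint passes its speed limit or range.

## Robot

A 7-joint arm with a two-finger parallel gripper is mounted at the origin on a cart in front of the work surface, level with it; the furniture and walls round the work are solid. World frame = base frame: x ahead of the robot, y to its left, z up, the work surface at z = 0. Lengths are in mm, angles in rad, forces in N, time in s.
With the tool pointing down it reaches from about 350 to 900 mm from the base axis. Payload 7.2 kg.
Tool frame: the origin (TCP) lies midway between the tips of the shut fingers; the grasp point (between the pads) lies behind it (manip.grasp_offset is the z of the grasp point in the tool frame, in mm); z points along the fingers, y is the line along which they close (so a half turn about z gives the same grasp; the last joint's range is limited). The gripper opens to 85 mm and grips with 20 to 120 N. Pads are 22 mm wide; open, the fingers measure 114 mm over their backs; the gripper's body (76 mm by 85 mm) begins 54 mm behind the grasp point. The pads swing forward as they close: fully open they stand 13 mm farther back than shut.
Start: joints at [-1.252, 0.411, -0.013, 1.596, 0.006, 1.134, -0.082], TCP at [235.776, 578.826, 191.897] pointing down, gripper open.
Joint ranges: [-2.95, 2.95], [-0.29, 1.99], [-1.47, 1.44], [0.14, 2.54], [-1.03, 4.17], [0.13, 1.85], [-2.86, 2.86]. Speed limits (rad/s): [2.39, 2.39, 3.01, 3.01, 3.14, 3.14, 3.14].

## Interface

Orientations are given as a 3x3 rotation matrix whose columns are the frame's x, y, z axes.
In Python, from rig import manip gives the robot as it stands.
- The arm moves only by the tool send_rows, never from a script. Its argument "commands" is a list of rows, each a list of 2 entries, a list of its own where there are three numbers: the shift along the tool's x, y, z in cm, then the turn about the tool's z in degrees. A call has 1 to 10 rows; each row is the pose to reach, as a shift and turn from the pose commanded when the call began, along the tool's axes at that moment; what a row does not reach only later rows make up. A row lasts 1/12 s, in which the tool goes at most 41.7 mm and 7.16 degrees, less where a joint would pass 70% of its speed; a pose out of reach is approached as far as the arm can. A call with a gripper value outside its range is refused whole. "grip" is the opening, from -1 (shut) to 1 (fully open), so that 0 is half open, set as the call begins (left out, the last holds). The fingers move at their own pace and stop on an object; "grip_force" is the grip in N (left out, the last holds). Time passes only in rows, so rows that repeat a pose let the fingers close. It gives the time, the measured TCP pose, the force, the opening and the grip force at its end, in the units of the state.
- manip.observe(): the state, without advancing time (a new reading comes with each control period).
- manip.grab_frame(name): name is "scene" or "side" or "wrist"; returns the picture (384x512x3 uint8, red, green, blue); there is no depth.
- manip.camera_model(name): a dict with "fx", "fy", "cx", "cy" (pixels), "rvec" (rotation vector, rad) and "tvec" (3), from world to camera coordinates, as OpenCV has them. Camera axes: x right, y down, z forward; pixel columns grow to the right and rows downward; lengths in mm; the calibration is good to about 2 mm. The wrist camera is an equidistant fisheye: a pixel r from the principal point sees the ray r / f radians off the axis. A picture is of the moment at which its call begins: read the wrist's pose just before it. camera_model takes no time and is no camera call; for the wrist camera it gives the pose at the moment of the call.
- manip.finish_job(): hands the job in; it is judged then, once.
The state is a dict: "clock": time; "joints": joint angles; "dq": joint speeds; "joint_torque": joint torques, N m; "tool_pos": TCP position; "tcp_rot": TCP orientation; "wrist_force": force on the tool from outside, world axes, zero at the start; "ft_torque": the same for the moment, N m; "width": finger opening in mm; "grasp_force": force on a finger pad.
Only numpy, scipy, OpenCV 4.12 (cv2) and the standard library are available. Lean on these libraries where they do the work, as an engineer would, in place of code of your own. Each camera call takes 0.05 s, during which the arm holds its last target. There are 200 camera calls.

## Working session

There is one attempt and no reset: what is moved stays moved. The work goes in short steps, Python scripts to look and compute and a tool call to move; the robot and the scene stay as the last step left them, time stands still between calls to the robot, and variables do not carry over. Pictures are saved under pics/ and viewed, at most 10 in all, crops included, and the job is handed in when it is done.

Besides the shell and the picture viewer there is one more tool, called after "Emit:" as name(argument=value, ...) on one line, values as JSON. send_rows: Moves the arm, as the interface text tells. Its arguments: {"type":"object","properties":{"commands":{"type":"array","items":{"type":"array"}},"grip":{"type":"number"},"grip_force":{"type":"number"}},"required":["commands"]}

```bash
mkdir -p pics
cat > h.py <<'E'
import numpy as np,cv2
from rig import manip
def snap(n,f):
    m=manip.camera_model(n); im=manip.grab_frame(n); cv2.imwrite(f,cv2.cvtColor(im,cv2.COLOR_RGB2BGR)); return m,im
def ray(m,uv):
    R=cv2.Rodrigues(np.array(m['rvec'],float))[0]; t=np.array(m['tvec'],float)
    d=np.array([(uv[0]-m['cx'])/m['fx'],(uv[1]-m['cy'])/m['fy'],1.])
    return -R.T@t, R.T@d
def at(m,uv,z):
    c,d=ray(m,uv); return c+d*(z-c[2])/d[2]
def proj(m,P):
    return cv2.projectPoints(np.array(P,float).reshape(-1,3),np.array(m['rvec'],float),np.array(m['tvec'],float),np.array([[m['fx'],0,m['cx']],[0,m['fy'],m['cy']],[0,0,1.]]),None)[0].reshape(-1,2)
E
python3 - <<'E'
from h import *
for n in ['scene','side']:
    m,im=snap(n,f'pics/{n}0.png'); print(n,m, at(m,(256,192),0))
s=manip.observe(); print(s, manip.grasp_offset)
a=cv2.imread('pics/scene0.png');b=cv2.imread('pics/side0.png')
cv2.imwrite('pics/s0.png',cv2.resize(a,(800,600),interpolation=cv2.INTER_CUBIC));cv2.imwrite('pics/d0.png',cv2.resize(b,(800,600),interpolation=cv2.INTER_CUBIC))
E
```

```text
scene {'fx': 495.19043774811223, 'fy': 495.19043774811223, 'cx': 261.52251779841237, 'cy': 188.6991039322958, 'rvec': array([ 2.25955211, -1.06579289,  0.39541273]), 'tvec': array([-358.74506063,  367.0139515 , 1321.67246315])} [574.52565378  29.46254908   0.        ]
side {'fx': 444.0971224940049, 'fy': 444.0971224940049, 'cx': 250.47398025129738, 'cy': 182.81509228232568, 'rvec': array([ 1.57734227, -1.46587533,  0.91889223]), 'tvec': array([-67.21077725, 306.53884799, 975.68788779])} [635.67692763 -39.72988023   0.        ]
{'clock': 0.1, 'joints': array([-1.2522163 ,  0.41182421, -0.01272549,  1.59697634,  0.00562101,
        1.1342959 , -0.08221089]), 'dq': array([-0.00031756, -0.00029951,  0.00061261, -0.00156348,  0.00134624,
        0.00045858,  0.00112691]), 'joint_torque': array([ 2.64123068e-03, -6.01829696e+01,  6.84215929e-01, -3.00083828e+01,
        1.39811978e-02,  6.39880556e-03, -6.39448558e-06]), 'tool_pos': array([235.60101189, 578.34086395, 191.12791843]), 'tcp_rot': array([[-9.26141555e-01,  3.77175853e-01, -4.43231024e-04],
       [ 3.77176095e-01,  9.26140505e-01, -1.39950826e-03],
       [-1.17366520e-04, -1.46331891e-03, -9.99998922e-01]]), 'wrist_force': array([-0.80977616, -0.50133104, -0.20552628]), 'ft_torque': array([-0.03929822,  0.00529049, -0.00117721]), 'grasp_force': 0.0, 'width': 85.54707456261427} -18.700000000000003
```

View pics/s0.png

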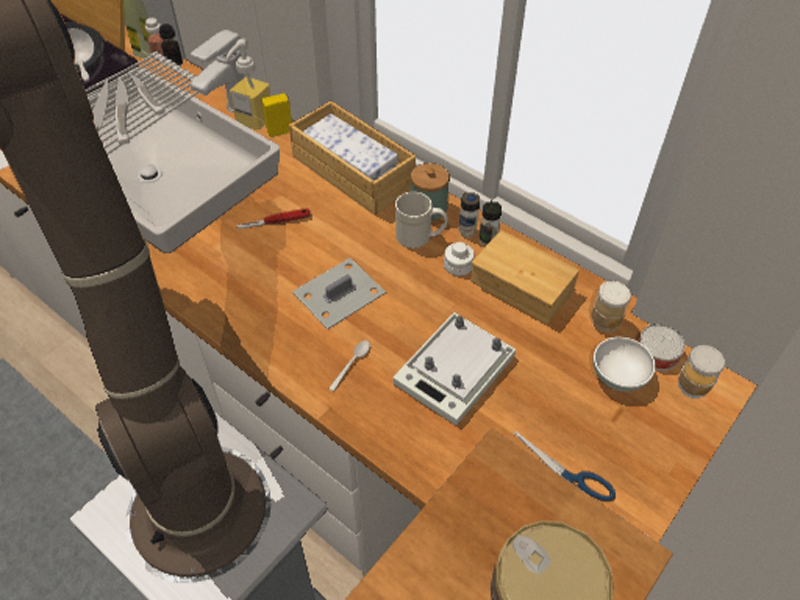

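View pics/d0.png

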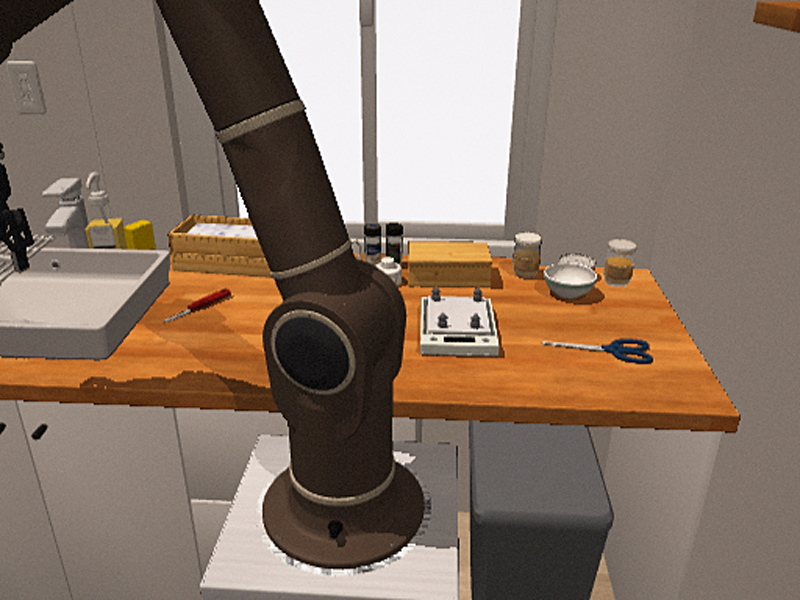

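The scene view shows the plate at (340,292) and the scale at (455,367). Both are in 800x600 pixels, with the teaspoon between them. Next is an enlarged crop.

Run:
```python
import cv2
a=cv2.imread('pics/scene0.png')[160:276,180:335]
cv2.imwrite('pics/c0.png',cv2.resize(a,None,fx=5,fy=5,interpolation=cv2.INTER_CUBIC))
```

```text
(no output)
```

View pics/c0.png

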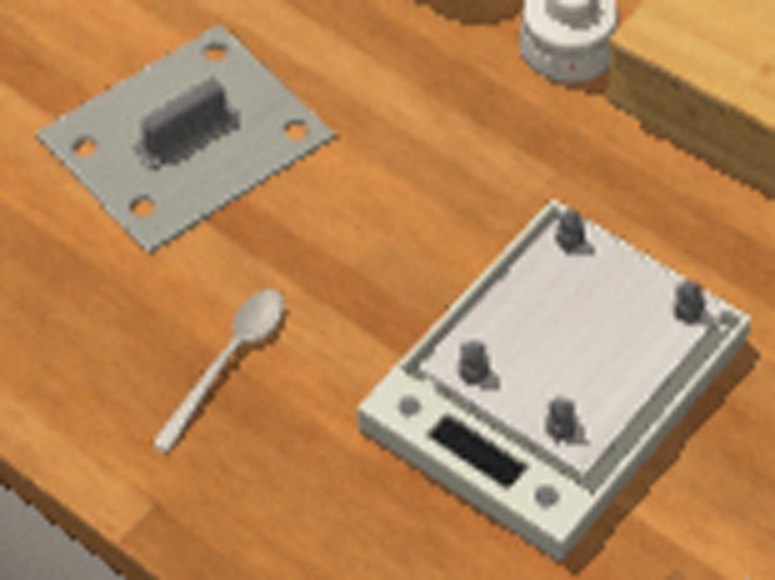

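```bash
cat >> h.py <<'E'
from scipy.optimize import least_squares
def fit(m,L,px,z0,g):
    L=np.array(L,float);px=np.array(px,float)
    def W(p): c,s=np.cos(p[2]),np.sin(p[2]); return np.c_[p[0]+c*L[:,0]-s*L[:,1],p[1]+s*L[:,0]+c*L[:,1],L[:,2]+z0]
    r=least_squares(lambda p:(proj(m,W(p))-px).ravel(),g,x_scale=[100,100,1],loss='soft_l1')
    return r.x,r.fun.reshape(-1,2)
E
python3 - <<'E'
from h import *
m=manip.camera_model('scene')
cv=lambda a:np.array(a)/5-.4+np.array([180,160])
np.set_printoptions(precision=2,suppress=True)
p=cv([(216,52),(295,129),(84,147),(142,206),(38,135),(220,27),(337,135),(150,252)])
L=[(58,44,3),(58,-44,3),(-58,32,3),(-58,-32,3),(-75,62,4),(75,62,4),(75,-62,4),(-75,-62,4)]
print([at(m,q,3)[:2] for q in p])
g=list(at(m,p[:4].mean(0),3)[:2])
for a in (0,.5,-.5): print(fit(m,L,p,0,g+[a]))
q=cv([(571,211),(690,284),(473,342),(562,399),(553,203),(750,317),(360,411)])
S=[(74,44,64),(74,-44,64),(-42,32,64),(-42,-32,64),(100,75,28),(100,-75,28),(-100,75,28)]
g=list(at(m,q[:4].mean(0),64)[:2])
print(fit(m,S,q,0,g+[0]))
print(fit(m,S[:4],q[:4],0,g+[0]))
t=cv([(160,445),(260,300)]);print('spoon',[at(m,i,3)[:2] for i in t])
E
```

```text
[array([574.39, 175.07]), array([557.48,  89.79]), array([457.6 , 185.71]), array([446.13, 123.11]), array([445.64, 215.95]), array([593.  , 188.21]), array([571.28,  65.22]), array([422.44,  93.97])]
(array([508.18, 141.84,  -0.19]), array([[-0.02,  0.29],
       [ 0.36,  0.39],
       [ 0.26,  0.32],
       [ 0.24,  0.47],
       [-0.11, -0.39],
       [-0.05, -0.34],
       [-0.59, -0.27],
       [-0.13, -0.44]]))
(array([508.18, 141.84,  -0.19]), array([[-0.02,  0.29],
       [ 0.36,  0.39],
       [ 0.26,  0.32],
       [ 0.24,  0.47],
       [-0.11, -0.39],
       [-0.05, -0.34],
       [-0.59, -0.27],
       [-0.13, -0.44]]))
(array([508.18, 141.84,  -0.19]), array([[-0.02,  0.29],
       [ 0.36,  0.39],
       [ 0.26,  0.32],
       [ 0.24,  0.47],
       [-0.11, -0.39],
       [-0.05, -0.34],
       [-0.59, -0.27],
       [-0.13, -0.44]]))
(array([ 505.74, -163.51,    0.03]), array([[-0.01,  0.21],
       [ 0.31, -0.07],
       [ 0.2 ,  0.74],
       [ 0.28,  0.6 ],
       [-0.43, -1.11],
       [ 0.33, -0.1 ],
       [-0.94, -0.69]]))
(array([ 506.48, -162.07,    0.02]), array([[ 0.07, -0.14],
       [ 0.2 , -0.23],
       [-0.09,  0.16],
       [-0.17,  0.17]]))
spoon [array([321.19,  -8.73]), array([438.89,  15.81])]
```

Emit:
send_rows(commands=[[[-41.7,-30.1,0],-11.2],[[-41.7,-30.1,0],-11.2],[[-41.7,-30.1,0],-11.2],[[-41.7,-30.1,0],-11.2],[[-41.7,-30.1,0],-11.2],[[-41.7,-30.1,0],-11.2],[[-41.7,-30.1,0],-11.2],[[-41.7,-30.1,0],-11.2],[[-41.7,-30.1,0],-11.2],[[-41.7,-30.1,0],-11.2]])

```text
clock: 0.93
tool_pos: [457.2, 223.5, 191.9]
tcp_rot: [[-0.982, 0.19, -0.0], [0.19, 0.982, 0.0], [0.0, 0.0, -1.0]]
wrist_force: [0.9, 0.5, -1.0]
width: 85.4
grasp_force: 0.0
```

Emit:
send_rows(commands=[[[-6.5,-7.0,0],0],[[-6.5,-7.0,0],0],[[-6.5,-7.0,0],0],[[-6.5,-7.0,0],0],[[-6.5,-7.0,0],0],[[-6.5,-7.0,0],0]])

```text
clock: 1.43
tool_pos: [506.4, 145.8, 191.6]
tcp_rot: [[-0.982, 0.189, -0.001], [0.189, 0.982, 0.0], [0.001, 0.0, -1.0]]
wrist_force: [-0.2, 0.9, 0.8]
width: 85.2
grasp_force: 0.0
```

Run:
```python
from h import *
m,im=snap('wrist','pics/w0.png'); print(m)
s=manip.observe(); print(s['tool_pos'],s['tcp_rot'],s['clock'])
```

```text
{'fx': 297.3186396354542, 'fy': 297.3186396354542, 'cx': 254.01374433350807, 'cy': 189.59935605694017, 'rvec': array([-2.22891433, -1.84069667, -0.28547285]), 'tvec': array([-238.6327487 , -486.7598759 ,  237.62307684])}
[506.27599154 146.10331094 191.63528717] [[-9.82214097e-01  1.87762591e-01 -8.22472059e-04]
 [ 1.87762270e-01  9.82214399e-01  4.52356562e-04]
 [ 8.92779540e-04  2.89881771e-04 -9.99999559e-01]] 1.4833
```

View pics/w0.png

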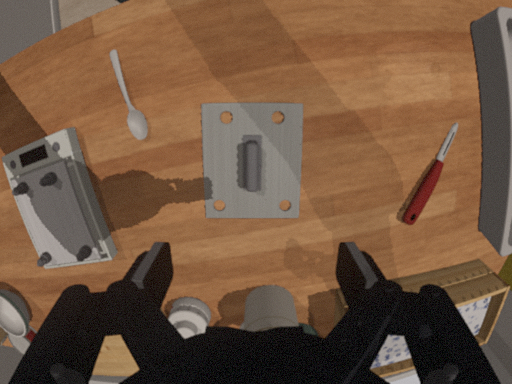

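The wrist view shows the plate's holes at (226,117), (278,117), (219,206) and (285,206), and the rib at (252,163).

```bash
cat >> h.py <<'E'
_pin=proj
def proj(m,P):
    if m['fx']>350: return _pin(m,P)
    R=cv2.Rodrigues(np.array(m['rvec'],float))[0]; c=np.array(P,float).reshape(-1,3)@R.T+np.array(m['tvec'],float)
    rr=np.hypot(c[:,0],c[:,1]); th=np.arctan2(rr,c[:,2]); 
    return np.c_[m['cx'],m['cy']]+m['fx']*(th/rr)[:,None]*c[:,:2]
E
python3 - <<'E'
from h import *
np.set_printoptions(precision=2,suppress=True)
m=manip.camera_model('wrist')
im=cv2.imread('pics/w0.png')
L=[(58,44,4),(58,-44,4),(-58,32,4),(-58,-32,4),(-75,62,4),(75,62,4),(75,-62,4),(-75,-62,4)]
px=[(285,206),(219,206),(278,117),(226,117),(303,103),(300,218),(205,218),(202,103)]
print(fit(m,L,px,0,[508,142,-.19])); 
a=im[90:230,190:315]; cv2.imwrite('pics/c1.png',cv2.resize(a,None,fx=4.2,fy=4.2,interpolation=cv2.INTER_CUBIC))
E
```

```text
(array([509.63, 142.77,  -0.19]), array([[ 0.04, -0.57],
       [ 0.12, -0.74],
       [ 0.03,  0.3 ],
       [ 0.32,  0.22],
       [-0.72,  1.32],
       [-2.32, -0.91],
       [ 1.51, -1.16],
       [ 0.18,  1.17]]))
```

View pics/c1.png

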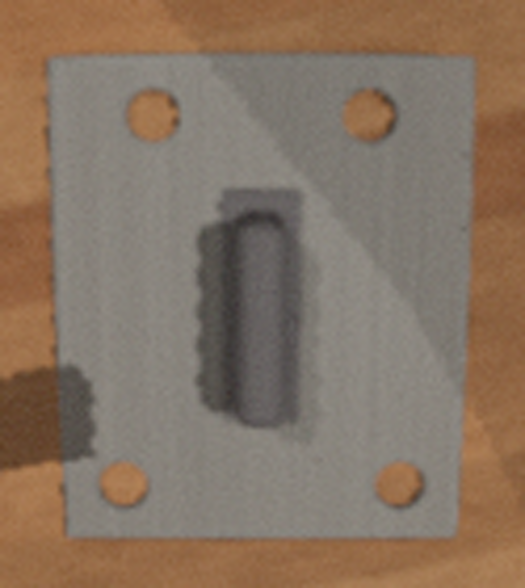

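Emit:
send_rows(commands=[[[-0.34,-0.32,4],0],[[-0.34,-0.32,8],0],[[-0.34,-0.32,12],0],[[-0.34,-0.32,15],0],[[-0.34,-0.32,17],0],[[-0.34,-0.32,18.1],0],[[-0.34,-0.32,18.1],0],[[-0.34,-0.32,18.1],0]])

```text
clock: 2.15
tool_pos: [509.8, 141.6, 11.2]
tcp_rot: [[-0.982, 0.189, -0.0], [0.189, 0.982, 0.0], [0.0, 0.0, -1.0]]
wrist_force: [0.2, -0.1, 0.3]
width: 84.9
grasp_force: 0.0
```

Emit:
send_rows(commands=[[[0,0,0],0],[[0,0,0],0],[[0,0,0],0],[[0,0,0],0],[[0,0,0],0],[[0,0,0],0],[[0,0,0],0],[[0,0,0],0],[[0,0,0],0],[[0,0,0],0]], grip=-1, grip_force=60)

```text
clock: 2.98
tool_pos: [509.9, 140.6, 10.8]
tcp_rot: [[-0.982, 0.19, -0.0], [0.19, 0.982, -0.0], [0.0, -0.0, -1.0]]
wrist_force: [0.5, 0.9, -0.3]
width: 0.0
grasp_force: 0.0
```

Run:
```python
from h import *
m,im=snap('wrist','pics/w1.png'); s=manip.observe(); print(s['tool_pos'],s['width'],s['grasp_force'])
m,im2=snap('scene','pics/s1.png')
b=cv2.imread('pics/s1.png')[150:246,180:308]
a=cv2.imread('pics/w1.png')
cv2.imwrite('pics/v1.png',np.hstack([cv2.resize(a,(400,300)),cv2.resize(b,(400,300),interpolation=cv2.INTER_CUBIC)]))
```

```text
[509.87085452 140.63553984  10.81145065] 0.24283713154803663 0.0
```

View pics/v1.png

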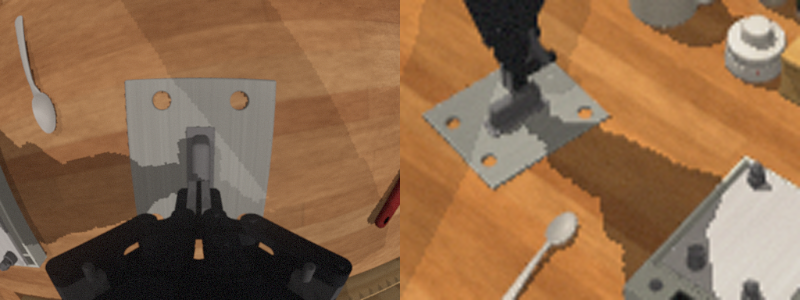

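Run:
```python
from h import *
np.set_printoptions(precision=1,suppress=True)
m=manip.camera_model('wrist')
L=[(-58,32,4),(-58,-32,4),(-75,62,4),(-75,-62,4)]
px=np.array([(239,100),(161,100),(275,82),(125,80)])*1.28
print(fit(m,L,px,0,[508,142,-.19]))
s=manip.observe(); t=s['tool_pos'];R=s['tcp_rot']
print('tcp',proj(m,[t,t-R[:,2]*18.7])/1.28)
ms=manip.camera_model('scene')
L=[(-58,32,4),(-58,-32,4),(58,-44,4),(-75,62,4),(-75,-62,4),(75,-62,4)]
px=np.array([(452-400,122),(488-400,160),(585-400,113),(422-400,117),(496-400,188),(610-400,117)])*.32+[180,150]
print(fit(ms,L,px,0,[508,142,-.19])); print('tcp scene',(proj(ms,[t,t-R[:,2]*18.7])-[180,150])/.32+[400,0])
print('wrist cam',-cv2.Rodrigues(np.array(m['rvec']))[0].T@m['tvec'])
```

```text
(array([508.9, 141.3,  -0.2]), array([[ 0. ,  0.4],
       [-0.1, -0.6],
       [-0.4, -0.2],
       [ 0.5,  0.3]]))
tcp [[198.8 170.3]
 [198.8 179.7]]
(array([507. , 139.4,  -0.2]), array([[ 0.3,  0.7],
       [ 0.4,  0.5],
       [ 0.1, -0. ],
       [ 0.3, -0.6],
       [-0.9,  0. ],
       [-0.4, -0.6]]))
tcp scene [[516.5 108.8]
 [515.4  97.3]]
wrist cam [433.4 155.3 193.1]
```

The wrist view shows the fingertips ending near (199,182), although the TCP projects to (199,170). The fingers appear to have shut above or behind the rib, so I'll lift and look.

Emit:
send_rows(commands=[[[0,0,-2],0],[[0,0,-5],0],[[0,0,-7],0],[[0,0,-7],0],[[0,0,-7],0]])

```text
clock: 3.5
tool_pos: [510.7, 141.0, 81.9]
tcp_rot: [[-0.982, 0.19, 0.002], [0.19, 0.982, 0.001], [-0.002, 0.002, -1.0]]
wrist_force: [-0.6, 0.0, -0.4]
width: -0.2
grasp_force: 0.0
```

Run:
```python
from h import *
np.set_printoptions(precision=1,suppress=True)
s=manip.observe();t=s['tool_pos'];R=s['tcp_rot'];print(t,s['width'])
m,im=snap('wrist','pics/w2.png'); ms,im2=snap('scene','pics/s2.png')
P=[t,t-R[:,2]*18.7]
a=cv2.imread('pics/w2.png')[96:288,128:384];b=cv2.imread('pics/s2.png')[130:226,180:308]
a=cv2.resize(a,(400,300),interpolation=cv2.INTER_CUBIC);b=cv2.resize(b,(400,300),interpolation=cv2.INTER_CUBIC)
for q in (proj(m,P)-[128,96])*400/256: cv2.circle(a,tuple(int(i) for i in q),3,(0,0,255),1)
for q in (proj(ms,P)-[180,130])*400/128: cv2.circle(b,tuple(int(i) for i in q),3,(0,0,255),1)
cv2.imwrite('pics/v2.png',np.hstack([a,b]))
```

```text
[510.7 141.   81.9] -0.16124802139757966
```

View pics/v2.png

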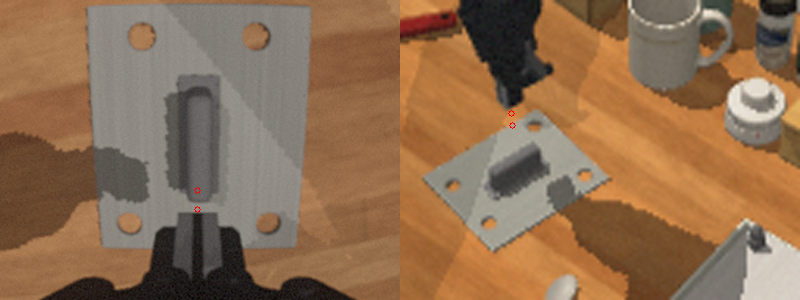

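Run:
```python
from h import *
np.set_printoptions(precision=1,suppress=True)
s=manip.observe();t=s['tool_pos'];R=s['tcp_rot']
m=manip.camera_model('wrist');ms=manip.camera_model('scene')
for k in (0,10,18.7,20,22,24,26,28,30):
    P=[t-R[:,2]*k]; print(k,(proj(m,P)-[128,96])*400/256,(proj(ms,P)-[180,130])*400/128+[400,0])
b=cv2.imread('pics/s2.png')[140:180,195:245];a=cv2.imread('pics/w2.png')[205:255,225:285]
cv2.imwrite('pics/v3.png',np.hstack([cv2.resize(a,(360,300),interpolation=cv2.INTER_CUBIC),cv2.resize(b,(375,300),interpolation=cv2.INTER_CUBIC)]))
```

```text
0 [[197.4 190.5]] [[512.2 127.9]]
10 [[197.4 200.2]] [[511.6 121.4]]
18.7 [[197.5 209.4]] [[511.1 115.6]]
20 [[197.5 210.8]] [[511.  114.7]]
22 [[197.5 213.1]] [[510.9 113.4]]
24 [[197.5 215.4]] [[510.8 112.1]]
26 [[197.5 217.7]] [[510.7 110.7]]
28 [[197.5 220.1]] [[510.6 109.4]]
30 [[197.5 222.6]] [[510.5 108. ]]
```

View pics/v3.png

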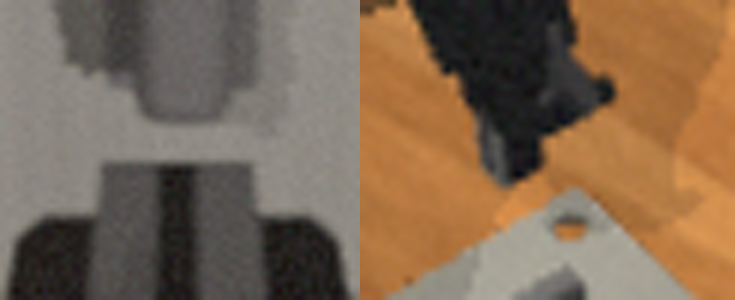

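Run:
```python
from h import *
np.set_printoptions(precision=1,suppress=True)
s=manip.observe();t=s['tool_pos'];R=s['tcp_rot']
m=manip.camera_model('wrist');ms=manip.camera_model('scene')
for k in (0,10,20,25,30,35,40):
    P=[t-R[:,2]*k+R[:,0]*a+R[:,1]*b for a in(11,-11) for b in (5,-5)]; print(k,proj(m,P[:2]).ravel(),proj(ms,P).ravel())
print(manip.camera_model('side'))
ms,im=snap('side','pics/sd2.png'); print(proj(ms,[t]))
```

```text
0 [262.  202.4 246.7 202.4] [212.2 171.7 214.  173.5 217.8 168.4 219.6 170.2]
10 [262.4 208.  246.3 208. ] [212.  169.6 213.8 171.4 217.6 166.3 219.5 168.1]
20 [262.9 214.1 245.9 214.1] [211.7 167.4 213.6 169.3 217.4 164.1 219.3 166. ]
25 [263.1 217.4 245.7 217.4] [211.6 166.4 213.5 168.2 217.3 163.1 219.2 164.9]
30 [263.4 220.9 245.4 220.9] [211.5 165.3 213.4 167.2 217.2 162.  219.1 163.8]
35 [263.6 224.6 245.2 224.6] [211.4 164.2 213.3 166.1 217.1 160.9 219.1 162.8]
40 [263.9 228.5 244.9 228.5] [211.3 163.1 213.2 165.  217.  159.8 219.  161.7]
{'fx': 444.0971224940049, 'fy': 444.0971224940049, 'cx': 250.47398025129738, 'cy': 182.81509228232568, 'rvec': array([ 1.6, -1.5,  0.9]), 'tvec': array([-67.2, 306.5, 975.7])}
[[196.9 185.6]]
```

The shut fingertips sit well above the reported TCP, by roughly 30 to 40 mm. I'll open partly and feel my way down with force checks.

Emit:
send_rows(commands=[[[0,0,2],0],[[0,0,4],0],[[0,0,6],0],[[0,0,7],0],[[0,0,7],0],[[0,0,7],0]], grip=-0.2)

```text
clock: 4.15
tool_pos: [509.2, 140.3, 10.2]
tcp_rot: [[-0.982, 0.19, -0.002], [0.19, 0.982, -0.001], [0.002, -0.001, -1.0]]
wrist_force: [0.7, 0.5, 0.2]
width: 33.9
grasp_force: 0.0
```

Emit:
send_rows(commands=[[[0,0,0.3],0],[[0,0,0.6],0],[[0,0,0.6],0]])

```text
clock: 4.4
tool_pos: [510.1, 140.8, 5.1]
tcp_rot: [[-0.982, 0.19, 0.001], [0.19, 0.982, 0.0], [-0.001, 0.0, -1.0]]
wrist_force: [-0.0, 0.1, 0.4]
width: 34.2
grasp_force: 0.0
```

Run:
```python
from h import *
np.set_printoptions(precision=1,suppress=True)
s=manip.observe();t=s['tool_pos'];print(t,s['width'],s['wrist_force'])
m,im=snap('wrist','pics/w3.png'); ms,im2=snap('scene','pics/s3.png')
a=cv2.imread('pics/w3.png')[120:270,156:356];b=cv2.imread('pics/s3.png')[150:225,180:280]
cv2.imwrite('pics/v4.png',np.hstack([cv2.resize(q,(400,300),interpolation=cv2.INTER_CUBIC) for q in (a,b)]))
```

```text
[510.1 140.8   5.1] 34.2424712467499 [-0.   0.1  0.4]
```

View pics/v4.png

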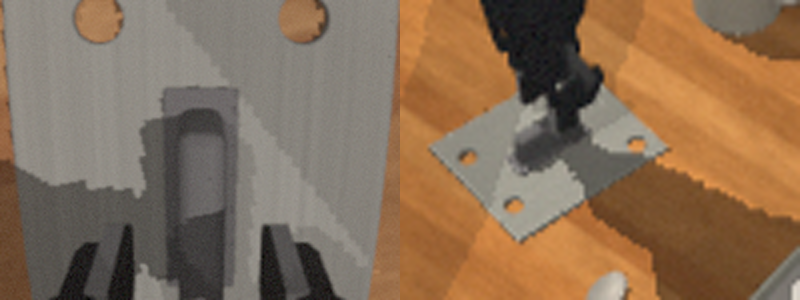

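Emit:
send_rows(commands=[[[0,0,0.3],0],[[0,0,0.6],0],[[0,0,0.6],0]])

```text
clock: 4.75
tool_pos: [509.6, 140.6, -1.6]
tcp_rot: [[-0.982, 0.19, -0.001], [0.19, 0.982, -0.0], [0.0, -0.0, -1.0]]
wrist_force: [-0.1, -0.4, -0.1]
width: 34.4
grasp_force: 0.0
```

Emit:
send_rows(commands=[[[0,0,0.3],0],[[0,0,0.6],0],[[0,0,0.6],0]])

```text
clock: 5.0
tool_pos: [509.5, 140.6, -7.8]
tcp_rot: [[-0.982, 0.19, -0.001], [0.19, 0.982, -0.0], [0.001, -0.0, -1.0]]
wrist_force: [-0.4, -0.3, -0.6]
width: 34.4
grasp_force: 0.0
```

Emit:
send_rows(commands=[[[0,0,0.3],0],[[0,0,0.5],0],[[0,0,0.5],0]])

```text
clock: 5.25
tool_pos: [509.6, 140.6, -12.6]
tcp_rot: [[-0.982, 0.19, -0.001], [0.19, 0.982, -0.0], [0.001, -0.0, -1.0]]
wrist_force: [-0.1, -0.1, 0.3]
width: 34.7
grasp_force: 0.0
```

Emit:
send_rows(commands=[[[0,0,0.3],0],[[0,0,0.5],0],[[0,0,0.5],0]])

```text
clock: 5.5
tool_pos: [509.6, 140.6, -17.6]
tcp_rot: [[-0.982, 0.19, -0.001], [0.19, 0.982, -0.0], [0.0, -0.0, -1.0]]
wrist_force: [-0.1, -0.3, 0.4]
width: 34.0
grasp_force: 0.0
```

Run:
```python
from h import *
np.set_printoptions(precision=1,suppress=True)
s=manip.observe();t=s['tool_pos'];print(t,s['width'],s['wrist_force'])
m,im=snap('wrist','pics/w4.png'); ms,im2=snap('scene','pics/s4.png')
a=cv2.imread('pics/w4.png')[120:270,156:356];b=cv2.imread('pics/s4.png')[165:215,190:257]
cv2.imwrite('pics/v5.png',np.hstack([cv2.resize(q,(400,300),interpolation=cv2.INTER_CUBIC) for q in (a,b)]))
```

```text
[509.6 140.6 -17.6] 33.97716375618773 [-0.1 -0.3  0.4]
```

View pics/v5.png

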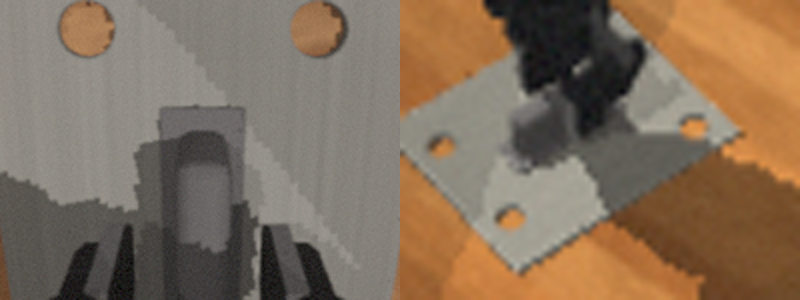

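Picture v5 shows the fingers straddling the rib with no contact yet. That was my tenth picture, so from here I go by force and image code.

Emit:
send_rows(commands=[[[0,0,0.3],0],[[0,0,0.5],0],[[0,0,0.5],0]])

```text
clock: 5.85
tool_pos: [509.6, 140.6, -22.5]
tcp_rot: [[-0.982, 0.19, -0.001], [0.19, 0.982, -0.0], [0.0, -0.0, -1.0]]
wrist_force: [-1.1, -0.4, 0.1]
width: 34.1
grasp_force: 0.0
```

Emit:
send_rows(commands=[[[0,0,0.2],0],[[0,0,0.4],0],[[0,0,0.4],0]])

```text
clock: 6.1
tool_pos: [509.7, 140.6, -26.5]
tcp_rot: [[-0.982, 0.19, -0.001], [0.19, 0.982, -0.0], [0.0, -0.0, -1.0]]
wrist_force: [-0.8, 0.7, -0.4]
width: 34.1
grasp_force: 0.0
```

Emit:
send_rows(commands=[[[0,0,0.2],0],[[0,0,0.3],0],[[0,0,0.3],0]])

```text
clock: 6.35
tool_pos: [509.7, 140.6, -29.4]
tcp_rot: [[-0.982, 0.19, -0.0], [0.19, 0.982, -0.0], [0.0, -0.0, -1.0]]
wrist_force: [-0.5, 0.3, 0.1]
width: 34.1
grasp_force: 0.0
```

Emit:
send_rows(commands=[[[0,0,0.2],0],[[0,0,0.3],0],[[0,0,0.3],0]])

```text
clock: 6.6
tool_pos: [509.7, 140.6, -32.4]
tcp_rot: [[-0.982, 0.19, -0.0], [0.19, 0.982, -0.0], [0.0, -0.0, -1.0]]
wrist_force: [0.1, -0.5, -0.3]
width: 34.3
grasp_force: 0.0
```

Emit:
send_rows(commands=[[[0,0,0.2],0],[[0,0,0.3],0],[[0,0,0.3],0]])

```text
clock: 6.85
tool_pos: [509.7, 140.6, -35.4]
tcp_rot: [[-0.982, 0.19, -0.0], [0.19, 0.982, -0.0], [0.0, -0.0, -1.0]]
wrist_force: [0.3, -0.6, 0.7]
width: 33.9
grasp_force: 0.0
```

Emit:
send_rows(commands=[[[0,0,0],0],[[0,0,0],0],[[0,0,0],0],[[0,0,0],0],[[0,0,0],0]], grip=-1, grip_force=40)

```text
clock: 7.27
tool_pos: [510.2, 140.9, -34.9]
tcp_rot: [[-0.982, 0.19, 0.001], [0.19, 0.982, 0.0], [-0.001, 0.0, -1.0]]
wrist_force: [-0.4, 1.8, 4.4]
width: 13.0
grasp_force: 40.0
```

Emit:
send_rows(commands=[[[0,0,-0.5],0],[[0,0,-1.5],0],[[0,0,-3],0],[[0,0,-5],0],[[0,0,-7],0],[[0,0,-9],0],[[0,0,-11],0],[[0,0,-12],0],[[0,0,-12],0],[[0,0,-12],0]], grip_force=70)

```text
clock: 8.1
tool_pos: [509.8, 140.7, 85.0]
tcp_rot: [[-0.982, 0.19, 0.0], [0.19, 0.982, 0.0], [-0.0, 0.0, -1.0]]
wrist_force: [0.9, 0.1, -2.8]
width: 13.1
grasp_force: 68.4
```

Run:
```python
from h import *
np.set_printoptions(precision=1,suppress=True)
s=manip.observe();t=s['tool_pos'];print(t,s['width'],s['wrist_force'],s['ft_torque'])
m,im=snap('wrist','pics/w5.png'); ms,im2=snap('scene','pics/s5.png')
snap('side','pics/sd5.png')
ms=manip.camera_model('scene')
# studs in scene0/s5: dark blobs
for f in ('scene0','s5'):
    g=cv2.cvtColor(cv2.imread(f'pics/{f}.png'),cv2.COLOR_BGR2GRAY)
    x0,y0=255,195; c=cv2.resize(g[y0:260,x0:335],None,fx=4,fy=4,interpolation=cv2.INTER_CUBIC)
    n,l,st,ce=cv2.connectedComponentsWithStats((c<95).astype('u1'))
    for i in range(1,n):
        if st[i,4]>150: print(f,st[i,:2]/4+[x0,y0]-.4,st[i,2:4]/4,st[i,4]/16,ce[i]/4+[x0,y0]-.4)
p=[506.2,-162.4,.025]
for z in (47,64):
  print(z,proj(ms,[[p[0]+a-p[2]*b,p[1]+b+p[2]*a,z] for a,b in ((74,44),(74,-44),(-42,32),(-42,-32))]).ravel())
```

```text
[509.8 140.7  85. ] 13.10181048124976 [ 0.9  0.1 -2.8] [-0.  0. -0.]
scene0 [325.9 194.6] [8.8 4.8] 18.375 [331.  196.4]
scene0 [291.1 202.3] [5.5 7.8] 28.4375 [293.8 206.3]
scene0 [314.9 216.8] [5.5 7.5] 30.6875 [317.6 220.6]
scene0 [301.4 228.1] [30.  31.5] 183.25 [317.2 244.3]
scene0 [271.9 229.1] [5.8 7.2] 29.8125 [274.5 232.9]
scene0 [289.4 240.6] [5.5 7.2] 30.5625 [292.  244.2]
scene0 [265.6 243.1] [19.  13.8] 105.4375 [275.  249.8]
s5 [254.6 194.6] [26.5 38.8] 541.125 [263.4 213.3]
s5 [325.9 194.6] [8.8 4.8] 18.6875 [331.  196.4]
s5 [290.6 202.3] [6.  7.8] 29.75 [293.7 206.4]
s5 [314.9 216.8] [5.5 7.5] 30.8125 [317.5 220.6]
s5 [271.4 227.8] [6.2 8.8] 46.375 [274.3 232.1]
s5 [302.1 227.8] [29.2 31.8] 181.3125 [317.2 244.3]
s5 [259.4 239.1] [4.5 3.8] 13.0 [261.4 240.8]
s5 [289.4 240.6] [5.5 7.2] 30.3125 [292.  244.2]
s5 [264.9 242.3] [20.2 15.2] 130.625 [275.  249.7]
s5 [256.6 249.6] [15.8 10. ] 80.25 [262.5 256.1]
47 [293.5 205.1 317.2 219.5 274.  231.6 291.6 242.9]
64 [293.8 201.8 317.8 216.2 274.2 228.3 291.9 239.7]
```

Run:
```python
from h import *
np.set_printoptions(precision=1,suppress=True)
# w0 wrist model at that time
mw={'fx':297.3186,'fy':297.3186,'cx':254.0137,'cy':189.5994,'rvec':np.array([-2.22891433,-1.84069667,-.28547285]),'tvec':np.array([-238.6327487,-486.7598759,237.62307684])}
g=cv2.cvtColor(cv2.imread('pics/w0.png'),cv2.COLOR_BGR2GRAY)
x0,y0=0,165;c=cv2.resize(g[y0:275,x0:125],None,fx=4,fy=4,interpolation=cv2.INTER_CUBIC)
n,l,st,ce=cv2.connectedComponentsWithStats((c<65).astype('u1'))
for i in range(1,n):
    if 300<st[i,4]<6000: print(st[i,:2]/4+[x0,y0]-.4,st[i,2:4]/4,st[i,4]/16,ce[i]/4+[x0,y0]-.4)
p=[506.2,-162.4,.025];ms=manip.camera_model('scene')
W=lambda p,z:[[p[0]+a-p[2]*b,p[1]+b+p[2]*a,z] for a,b in ((74,44),(74,-44),(-42,32),(-42,-32))]
for z in (40,47,64): print(z,proj(mw,W(p,z)).ravel())
sc=np.array([(293.8,206.3),(317.6,220.6),(274.5,232.9),(292,244.2)])
for z in (40,43,46,49):
    r=least_squares(lambda p:(proj(ms,W(p,z))-sc).ravel(),p,x_scale=[100,100,1]); print(z,r.x,r.x[2],r.cost)
```

```text
[ 39.6 171.8] [17.2 14. ] 168.75 [ 48.6 179.2]
[102.1 173.8] [22.5 11.5] 85.9375 [113.6 178.1]
[ 13.6 181.8] [15.2 11.8] 120.75 [ 21.6 188.1]
[ 76.6 245.1] [14.5 15.2] 141.0625 [ 83.7 252.6]
[ 42.9 252.3] [7.8 8.8] 25.5625 [ 47.3 255.8]
40 [ 86.2 250.4  46.4 256.5  51.3 177.1  23.2 186.7]
47 [ 84.  252.7  44.  258.6  48.4 178.5  20.4 188.1]
64 [ 78.4 258.5  38.2 263.9  41.2 182.   13.1 191.7]
40 [ 507.7 -163.4    0. ] 0.028039144165401673 0.01687258708818291
43 [ 505.9 -164.5    0. ] 0.028143704346802585 0.008807102213575033
46 [ 504.1 -165.6    0. ] 0.028248316155956073 0.011186534547744969
49 [ 502.3 -166.7    0. ] 0.028352981946647014 0.024165944340347613
```

Emit:
send_rows(commands=[[[-0.4,-1.6,0],-1],[[-1.1,-4.5,0],-2.5],[[-1.9,-8,0],-4],[[-2.7,-11.5,0],-5.5],[[-3.6,-15,0],-7],[[-4.4,-18.5,0],-8.5],[[-5.2,-22,0],-10],[[-6,-25.5,0],-11.5],[[-6.7,-28,0],-12.5],[[-7.1,-29.5,0],-12.5]])

```text
clock: 9.08
tool_pos: [522.3, -166.8, 83.7]
tcp_rot: [[-1.0, -0.024, -0.002], [-0.024, 1.0, -0.001], [0.002, -0.001, -1.0]]
wrist_force: [0.2, -0.9, -1.9]
width: 12.8
grasp_force: 68.6
```

Emit:
send_rows(commands=[[[0,0,0],0],[[0,0,0],0],[[0,0,0],0]])

```text
clock: 9.33
tool_pos: [522.9, -161.4, 83.9]
tcp_rot: [[-1.0, -0.027, -0.002], [-0.027, 1.0, 0.001], [0.002, 0.001, -1.0]]
wrist_force: [1.0, 0.8, -3.2]
width: 12.8
grasp_force: 68.6
```

Run:
```python
from h import *
np.set_printoptions(precision=1,suppress=True)
s=manip.observe();t=s['tool_pos'];print(t,s['width'],s['wrist_force'],s['ft_torque'],np.arctan2(s['tcp_rot'][0,1],s['tcp_rot'][1,1]))
m,im=snap('wrist','pics/w6.png'); ms,im2=snap('scene','pics/s6.png')
sm,_=snap('side','pics/sd6.png')
# predicted plate points in scene, wrist
H=[(58,44),(58,-44),(-58,32),(-58,-32),(75,62),(75,-62),(-75,62),(-75,-62)]
for z in (120,124):
    P=[[521.8+a-.027*b,-162.8+b+.027*a,z] for a,b in H]
    for q in (m,ms,sm): print(z,proj(q,P).ravel())
```

```text
[ 522.9 -161.4   83.9] 12.830897702647988 [ 1.   0.8 -3.2] [ 0. -0.  0.] -0.02735123506158092
120 [319.2 317.3 185.4 317.2 315.7 136.4 187.9 136.5 341.1 333.  163.8 332.8
 372.9 105.9 131.1 106.2]
120 [295.1 190.4 319.9 205.  274.9 217.3 293.3 228.8 293.4 184.1 328.3 204.4
 262.9 215.9 298.6 238.4]
120 [279.  167.7 306.4 168.2 283.5 183.4 304.9 183.8 273.4 165.5 311.6 166.2
 273.4 185.7 315.5 186.5]
124 [320.3 321.3 184.3 321.2 317.4 137.4 186.1 137.6 342.4 336.9 162.5 336.7
 375.9 106.2 128.  106.6]
124 [295.1 189.6 320.  204.2 275.  216.5 293.4 228.  293.5 183.2 328.4 203.5
 262.9 215.  298.7 237.6]
124 [279.  166.5 306.4 167.  283.5 182.2 305.  182.6 273.5 164.4 311.6 165.
 273.5 184.5 315.6 185.3]
```

Run:
```python
from h import *
np.set_printoptions(precision=1,suppress=True)
g=cv2.cvtColor(cv2.imread('pics/w6.png'),cv2.COLOR_BGR2GRAY)
for u,v in ((316,137),(187,137),(320,319),(185,319)):
    x0,y0=u-32,v-32; c=cv2.resize(g[y0:y0+64,x0:x0+64],None,fx=4,fy=4,interpolation=cv2.INTER_CUBIC)
    r=cv2.HoughCircles(cv2.GaussianBlur(c,(5,5),0),cv2.HOUGH_GRADIENT,1,30,param1=60,param2=18,minRadius=45,maxRadius=75)
    print((u,v),None if r is None else r[0][:3]/4+[x0-.4,y0-.4,0])
    print(cv2.resize(g[y0:y0+64,x0:x0+64],(16,16),interpolation=cv2.INTER_AREA)) if u in(316,187) else 0
print(g[80:160:2,250])
```

```text
(316, 137) [[319.2 137.7  15.7]]
[[146 145 146 148 147 146 147 147 146 147 147 151 150 148 146 146]
 [144 145 145 148 147 144 146 147 146 146 146 151 150 148 146 146]
 [145 145 145 146 146 144 146 146 145 146 145 150 150 146 146 146]
 [144 144 146 146 146 144 146 146 145 146 146 151 150 147 145 147]
 [142 144 143 144 144 142 143 152 162 159 143 146 149 147 145 147]
 [142 143 143 145 144 137 155 182 181 182 177 108 144 146 145 146]
 [142 142 143 143 144 151 183 181 180 181 178 101 112 146 144 146]
 [142 142 143 144 143 165 178 180 180 180 175 105  89 144 144 145]
 [141 142 142 143 144 165 174 179 179 180 171 104  87 142 144 146]
 [141 142 142 144 142 165 182 179 179 178 169 101  96 144 144 145]
 [141 141 142 143 142 158 182 178 178 179 166  92 127 144 144 146]
 [141 142 142 143 141 140 154 169 174 163 124 121 143 143 143 146]
 [142 142 143 142 143 140 142 135 125 123 138 148 144 143 143 144]
 [142 144 144 144 143 141 145 144 145 143 145 147 144 143 143 145]
 [142 143 144 143 142 141 145 144 144 143 145 147 144 143 143 145]
 [141 143 143 144 142 141 145 143 144 142 145 147 144 143 143 
[... 607 characters left out ...]
7 110 112 110 110 109 136 137 134]
 [133 135 135 134 129  96 107 108 110 112 111 109 116 136 137 135]
 [132 136 135 134 133 108 103 107 110 112 111 109 128 136 136 135]
 [132 135 134 135 133 131 108 100 106 110 107 119 135 136 136 134]
 [131 136 135 136 134 134 136 128 120 121 133 133 135 136 136 135]
 [133 136 135 137 134 135 138 137 139 139 140 135 137 138 138 136]
 [133 136 136 136 134 135 136 136 139 138 140 135 136 137 138 136]
 [132 136 135 136 134 134 136 137 139 138 139 135 137 137 137 137]]
(320, 319) None
(185, 319) None
[ 40  35  36  85 181 183 181 182 174 115 120 141 145 139 140 141 142 142
 144 140 137 140 140 137 137 135 138 142 138 139 144 140 133 137 137 138
 138 135 138 144]
```

Emit:
send_rows(commands=[[[0,0,1],0],[[0,0,2.5],0],[[0,0,4],0],[[0,0,4.9],0],[[0,0,4.9],0],[[0,0,4.9],0]])

```text
clock: 9.98
tool_pos: [523.1, -162.1, 35.3]
tcp_rot: [[-1.0, -0.027, -0.001], [-0.027, 1.0, 0.0], [0.001, 0.0, -1.0]]
wrist_force: [0.6, 0.1, -2.1]
width: 12.9
grasp_force: 68.6
```

```bash
cat > hol.py <<'E'
from h import *
np.set_printoptions(precision=1,suppress=True)
s=manip.observe();t=s['tool_pos'];print(t,s['wrist_force'],np.arctan2(-s['tcp_rot'][0,1],s['tcp_rot'][1,1]))
import sys
m,im=snap('wrist',sys.argv[1]);g=cv2.cvtColor(im,cv2.COLOR_RGB2GRAY)
for u,v in ((319,138),(190,137)):
    x0,y0=u-28,v-28; c=cv2.resize(g[y0:y0+56,x0:x0+56],None,fx=4,fy=4,interpolation=cv2.INTER_CUBIC)
    r=cv2.HoughCircles(cv2.GaussianBlur(c,(5,5),0),cv2.HOUGH_GRADIENT,1,30,param1=60,param2=18,minRadius=45,maxRadius=75)
    print((u,v),None if r is None else r[0][:2]/4+[x0-.4,y0-.4,0])
    print(cv2.resize(g[y0:y0+56,x0:x0+56],(19,19),interpolation=cv2.INTER_AREA)[2:-2,2:-2])
W=lambda p,z:[[p[0]+a-p[2]*b,p[1]+b+p[2]*a,z] for a,b in ((-42,32),(-42,-32))]
for z in (47,64): print('studs',z,proj(m,W([505.8,-163.2,.027],z)).ravel())
E
python3 hol.py pics/w7.png
```

```text
[ 523.1 -162.1   35.3] [ 0.6  0.1 -2.1] 0.027283074614461306
(319, 138) [[319.  138.   15.9]]
[[147 148 146 145 147 147 146 147 148 147 148 152 151 148 146]
 [146 146 144 145 147 148 144 142 144 146 149 152 151 148 147]
 [145 146 144 145 142 114  94 108 113 116 134 150 150 148 146]
 [145 145 144 134  92  67  57  81 111 112 114 131 148 148 147]
 [145 145 140  94  71  76  67  66 103 111 130 144 128 147 145]
 [145 145 121  66  74  85  84  68  69 102 127 175 111 146 145]
 [144 144  99  64  94 104 100  80  60  59 130 178 114 136 145]
 [143 144  87  71 106 109 104  76  61  73 126 168 112 134 145]
 [144 143  94  66  96 104  85  64  80  89 125 165 103 136 145]
 [144 143 116  67  70  73  62  79  90  90 140 144  99 142 143]
 [143 143 134  84  70  74  81  88  89  89 139 108 124 146 144]
 [144 143 141 124  94  88  87  89  90  86  95 116 143 145 144]
 [143 143 140 142 133 107  94  87  88  98 127 146 145 144 145]
 [143 143 141 142 145 142 137 134 135 141 148 147 145 144 144]
 [145 144 141 142 146 144 145 146 142 144 149 148 145 143 143]]
(190, 137) [[188.7 138.   16.2]]
[[136 138 138 139 140 141 1
[... 288 characters left out ...]
 [135 135 116 104  81  61  64  74  79  82  63  59 118 139 138]
 [134 134 100  74  63  60  76  98  93  88  71  54  90 137 137]
 [134 131  90  65  67  58  88 102 103  89  72  55  78 136 137]
 [134 132 107 104  75  58  88 103 100  84  68  52  77 135 137]
 [135 134 111 144 116  72  67  79  76  69  61  53  90 137 136]
 [135 134 125 107 100  86  75  63  63  55  55  61 113 136 136]
 [135 133 134 109  87  86  87  84  80  75  77  99 134 137 136]
 [135 133 136 132 116  92  84  85  84  91 108 128 136 137 137]
 [135 134 135 135 136 130 121 113 118 130 136 134 135 137 136]
 [137 135 135 136 137 137 141 139 139 141 139 135 137 138 137]]
studs 47 [308.5 130.7 198.1 130.7]
studs 64 [314.2 134.3 192.2 134.3]
```

Run:
```python
from h import *
np.set_printoptions(precision=1,suppress=True)
m=manip.camera_model('wrist')
def inv(uv,z,g): return least_squares(lambda p:proj(m,[[p[0],p[1],z]])[0]-uv,g,x_scale=[100,100]).x
for z in (72,74): print(z,inv((319,138),z,[465,-130]),inv((188.7,138),z,[465,-195]))
print(inv((313.1,137.7),64,[465,-130]),inv((191.8,137.3),64,[465,-195]))
```

```text
72 [ 464.4 -131.5] [ 466.1 -196.9]
74 [ 464.1 -132. ] [ 465.8 -196.4]
[ 465.4 -132.9] [ 466.9 -196.9]
```

Emit:
send_rows(commands=[[[-0.12,-0.07,0],0],[[-0.12,-0.07,0.4],0],[[-0.12,-0.07,0.8],0],[[-0.12,-0.07,1.2],0],[[-0.12,-0.07,1.2],0]])

```text
clock: 10.45
tool_pos: [524.2, -163.0, 23.1]
tcp_rot: [[-1.0, -0.027, -0.001], [-0.027, 1.0, 0.0], [0.001, 0.0, -1.0]]
wrist_force: [-0.1, -0.3, -1.5]
width: 13.1
grasp_force: 68.6
```

Emit:
send_rows(commands=[[[0,0,0.1],0],[[0,0,0.2],0],[[0,0,0.2],0]])

```text
clock: 10.7
tool_pos: [524.8, -163.3, 21.8]
tcp_rot: [[-1.0, -0.027, 0.0], [-0.027, 1.0, -0.0], [-0.0, -0.0, -1.0]]
wrist_force: [0.3, -1.0, -1.5]
width: 13.2
grasp_force: 68.6
```

Emit:
send_rows(commands=[[[0,0,0.1],0],[[0,0,0.1],0],[[0,0,0.1],0]])

```text
clock: 10.95
tool_pos: [525.0, -163.4, 21.0]
tcp_rot: [[-1.0, -0.027, 0.0], [-0.027, 1.0, -0.0], [-0.0, -0.0, -1.0]]
wrist_force: [-0.0, -1.9, -1.5]
width: 12.9
grasp_force: 68.7
```

Emit:
send_rows(commands=[[[0,0,0.1],0],[[0,0,0.1],0],[[0,0,0.1],0]])

```text
clock: 11.2
tool_pos: [524.9, -163.4, 20.0]
tcp_rot: [[-1.0, -0.027, 0.0], [-0.027, 1.0, -0.0], [-0.0, -0.0, -1.0]]
wrist_force: [0.3, -1.5, 0.2]
width: 13.0
grasp_force: 68.9
```

Emit:
send_rows(commands=[[[0,0,0],0],[[0,0,0],0],[[0,0,0],0],[[0,0,0],0],[[0,0,0],0]], grip=-0.2)

```text
clock: 11.62
tool_pos: [524.7, -162.9, 19.9]
tcp_rot: [[-1.0, -0.027, -0.0], [-0.027, 1.0, 0.0], [0.0, 0.0, -1.0]]
wrist_force: [-0.1, 0.4, 0.4]
width: 34.4
grasp_force: 0.0
```

```bash
python3 hol.py pics/w8.png
```

```text
[ 524.7 -162.9   19.9] [-0.1  0.4  0.4] 0.02706194863821217
(319, 138) [[317.  138.   15.9]]
[[148 147 145 148 147 147 147 147 147 148 151 152 150 149 147]
 [146 146 145 146 148 146 143 145 146 148 152 152 149 148 146]
 [146 145 144 144 131 100  92  93 101 127 150 152 149 148 146]
 [145 145 141 106  72  78  82  85  86  81 108 147 149 148 147]
 [145 144 112  71  72  77  81  85  89  89  78 113 147 147 146]
 [145 137  78  68  72  74  80  88  90  90  85  79 139 147 146]
 [145 123  79  75  68  71  95 109 108  93  93  73 124 146 146]
 [146 114  72  72  66  71 106 110 110  96  91  71 117 145 145]
 [144 117  63  64  64  64 100 110 107  89  84  73 121 146 146]
 [145 131  65  64  66  65  69  82  82  83  88  85 134 144 146]
 [145 140 107  92  74  68  68  73  80  89  83 105 144 145 145]
 [144 143 132  98  79  77  83  87  88  83  99 138 146 145 144]
 [143 141 141 138 114  95  89  88  92 113 143 146 145 144 145]
 [144 142 142 145 144 139 134 133 137 145 150 146 145 143 145]
 [145 143 143 146 146 145 146 145 143 148 148 147 145 143 144]]
(190, 137) [[187.2 138.2  16.2]]
[[137 140 139 141 140 143 14
[... 287 characters left out ...]
 [134 132  90  74  75  81  85  88  90  89  86  99 139 138 139]
 [135 122  72  70  74  93  97  92  90  90  91  91 132 138 138]
 [135 113  75  74  86 104 105  99  88  88  95  91 124 138 138]
 [136 116  79  69  82 103 103  98  85  85  86  78 121 138 139]
 [136 124 104 113  69  88  91  81  81  82  80  68 127 137 138]
 [134 133 104 133 100  66  69  71  76  77  64  87 136 138 138]
 [134 136 123 108 130  88  78  78  77  69  78 121 137 137 137]
 [135 136 135 123  97  86  85  86  87  97 121 135 137 137 137]
 [134 135 135 137 134 124 113 112 122 134 135 135 137 137 138]
 [136 136 136 137 139 140 141 139 140 140 136 137 139 139 140]]
studs 47 [315.3 131.1 194.2 131.1]
studs 64 [322.5 135.2 187.3 135.2]
```

Emit:
send_rows(commands=[[[0,0,-1],0],[[0,0,-3],0],[[0,0,-5],0],[[0,0,-5],0]])

```text
clock: 12.0
tool_pos: [527.1, -163.9, 74.0]
tcp_rot: [[-1.0, -0.026, 0.006], [-0.026, 1.0, -0.001], [-0.006, -0.001, -1.0]]
wrist_force: [0.8, -0.1, 0.6]
width: 34.1
grasp_force: 0.0
```

Emit:
send_rows(commands=[[[-1,1.5,0],0],[[-2.5,3.5,0],0],[[-3.3,4.4,0],0],[[-3.3,4.4,0],0],[[-3.3,4.4,1.5],0],[[-3.3,4.4,3],0],[[-3.3,4.4,3.9],0],[[-3.3,4.4,3.9],0],[[-3.3,4.4,3.9],0]], grip=-1)

```text
clock: 12.75
tool_pos: [555.9, -118.8, 30.6]
tcp_rot: [[-1.0, -0.026, -0.001], [-0.026, 1.0, -0.0], [0.001, -0.0, -1.0]]
wrist_force: [-0.4, 0.0, 0.3]
width: 0.2
grasp_force: 0.0
```

Emit:
send_rows(commands=[[[0,0,0.2],0],[[0,0,0.5],0],[[0,0,0.5],0]])

```text
clock: 13.0
tool_pos: [556.7, -118.3, 26.0]
tcp_rot: [[-1.0, -0.027, 0.0], [-0.027, 1.0, -0.0], [-0.0, -0.0, -1.0]]
wrist_force: [-0.1, -0.5, -0.0]
width: -0.1
grasp_force: 0.0
```

Emit:
send_rows(commands=[[[0,0,0.2],0],[[0,0,0.4],0],[[0,0,0.4],0]])

```text
clock: 13.25
tool_pos: [556.4, -118.2, 21.6]
tcp_rot: [[-1.0, -0.027, -0.0], [-0.027, 1.0, 0.0], [0.0, 0.0, -1.0]]
wrist_force: [0.0, 0.3, -0.7]
width: 0.1
grasp_force: 0.0
```

Emit:
send_rows(commands=[[[0,0,0.1],0],[[0,0,0.2],0],[[0,0,0.2],0]])

```text
clock: 13.5
tool_pos: [556.4, -118.2, 19.7]
tcp_rot: [[-1.0, -0.027, -0.0], [-0.027, 1.0, 0.0], [0.0, 0.0, -1.0]]
wrist_force: [-0.0, 0.0, -0.2]
width: 0.1
grasp_force: 0.0
```

Emit:
send_rows(commands=[[[0,0,0.1],0],[[0,0,0.2],0],[[0,0,0.2],0]])

```text
clock: 13.75
tool_pos: [556.7, -118.2, 17.8]
tcp_rot: [[-1.0, -0.027, 0.0], [-0.027, 1.0, 0.0], [-0.0, 0.0, -1.0]]
wrist_force: [-0.7, 0.0, 0.9]
width: 0.1
grasp_force: 0.5
```

Emit:
send_rows(commands=[[[0,0,0.1],0],[[0,0,0.2],0],[[0,0,0.2],0]])

```text
clock: 14.0
tool_pos: [556.7, -118.2, 15.9]
tcp_rot: [[-1.0, -0.027, 0.0], [-0.027, 1.0, 0.0], [-0.0, 0.0, -1.0]]
wrist_force: [-1.4, 0.0, 3.7]
width: 0.1
grasp_force: 1.5
```

Emit:
send_rows(commands=[[[0,0,0.1],0],[[0,0,0.2],0],[[0,0,0.2],0]])

```text
clock: 14.25
tool_pos: [556.8, -118.2, 14.0]
tcp_rot: [[-1.0, -0.027, 0.0], [-0.027, 1.0, 0.0], [-0.0, 0.0, -1.0]]
wrist_force: [-0.6, 0.4, 4.2]
width: -0.2
grasp_force: 2.5
```

Emit:
send_rows(commands=[[[0,0,0.1],0],[[0,0,0.15],0],[[0,0,0.15],0]])

```text
clock: 14.5
tool_pos: [556.8, -118.3, 12.6]
tcp_rot: [[-1.0, -0.027, 0.001], [-0.027, 1.0, 0.0], [-0.001, 0.0, -1.0]]
wrist_force: [-0.9, 0.6, 6.8]
width: 0.4
grasp_force: 3.1
```

Emit:
send_rows(commands=[[[0,0,0.1],0],[[0,0,0.1],0],[[0,0,0.1],0]])

```text
clock: 14.75
tool_pos: [556.9, -118.2, 11.8]
tcp_rot: [[-1.0, -0.027, 0.001], [-0.027, 1.0, 0.0], [-0.001, 0.0, -1.0]]
wrist_force: [-1.4, 0.2, 7.3]
width: 0.0
grasp_force: 3.4
```

Emit:
send_rows(commands=[[[0,0,0.1],0],[[0,0,0.1],0],[[0,0,0.1],0]])

```text
clock: 15.0
tool_pos: [556.9, -118.2, 10.8]
tcp_rot: [[-1.0, -0.027, 0.001], [-0.027, 1.0, 0.0], [-0.001, 0.0, -1.0]]
wrist_force: [-0.7, 1.0, 7.8]
width: -0.3
grasp_force: 3.7
```

Emit:
send_rows(commands=[[[0,0,0.1],0],[[0,0,0.1],0],[[0,0,0.1],0]])

```text
clock: 15.25
tool_pos: [557.0, -118.2, 9.9]
tcp_rot: [[-1.0, -0.027, 0.001], [-0.027, 1.0, 0.0], [-0.001, 0.0, -1.0]]
wrist_force: [-1.1, 0.4, 8.6]
width: -0.2
grasp_force: 4.2
```

Emit:
send_rows(commands=[[[0,0,0.05],0],[[0,0,0.1],0],[[0,0,0.1],0]])

```text
clock: 15.5
tool_pos: [557.0, -118.2, 8.9]
tcp_rot: [[-1.0, -0.027, 0.001], [-0.027, 1.0, 0.0], [-0.001, 0.0, -1.0]]
wrist_force: [1.0, 1.5, 1.9]
width: 0.2
grasp_force: 1.5
```

Stud0 clicked: the force dropped from 8.6 to 1.9 N. Next is stud1.

Emit:
send_rows(commands=[[[0,0,-2.5],0],[[0,0,-5],0],[[0,-2,-5],0],[[0,-5,-5],0],[[0,-8,-5],0],[[0,-8.8,-4.5],0],[[0,-8.8,-3],0],[[0,-8.8,-1.8],0],[[0,-8.8,-1.4],0],[[0,-8.8,-1.4],0]])

```text
clock: 16.33
tool_pos: [557.8, -205.1, 20.6]
tcp_rot: [[-1.0, -0.028, -0.003], [-0.028, 1.0, 0.001], [0.003, 0.001, -1.0]]
wrist_force: [0.7, 0.3, 0.1]
width: -0.1
grasp_force: 0.0
```

Emit:
send_rows(commands=[[[0,0,0.2],0],[[0,0,0.4],0],[[0,0,0.4],0]])

```text
clock: 16.58
tool_pos: [559.2, -205.7, 18.6]
tcp_rot: [[-1.0, -0.028, 0.0], [-0.028, 1.0, 0.0], [-0.0, 0.0, -1.0]]
wrist_force: [-0.7, 1.4, 1.5]
width: -0.0
grasp_force: 1.0
```

Emit:
send_rows(commands=[[[0,0,0.1],0],[[0,0,0.2],0],[[0,0,0.2],0]])

```text
clock: 16.83
tool_pos: [559.2, -205.8, 16.7]
tcp_rot: [[-1.0, -0.027, 0.001], [-0.027, 1.0, 0.0], [-0.001, 0.0, -1.0]]
wrist_force: [-0.3, 1.7, 3.3]
width: 0.5
grasp_force: 1.8
```

Emit:
send_rows(commands=[[[0,0,0.1],0],[[0,0,0.2],0],[[0,0,0.2],0]])

```text
clock: 17.08
tool_pos: [559.2, -206.2, 14.4]
tcp_rot: [[-1.0, -0.027, 0.0], [-0.027, 1.0, -0.0], [-0.0, -0.0, -1.0]]
wrist_force: [-1.1, 0.7, 2.2]
width: -0.1
grasp_force: 0.9
```

Emit:
send_rows(commands=[[[0,0,0.1],0],[[0,0,0.2],0],[[0,0,0.2],0]])

```text
clock: 17.33
tool_pos: [558.7, -206.6, 11.9]
tcp_rot: [[-1.0, -0.027, -0.0], [-0.027, 1.0, -0.0], [0.0, -0.0, -1.0]]
wrist_force: [1.0, -0.1, 0.5]
width: 0.3
grasp_force: 0.3
```

Emit:
send_rows(commands=[[[0,0,0.1],0],[[0,0,0.2],0],[[0,0,0.2],0]])

```text
clock: 17.58
tool_pos: [558.9, -206.5, 10.3]
tcp_rot: [[-1.0, -0.027, 0.0], [-0.027, 1.0, -0.0], [-0.0, -0.0, -1.0]]
wrist_force: [-0.1, -0.3, 3.1]
width: 0.1
grasp_force: 1.1
```

Emit:
send_rows(commands=[[[0,0,0.1],0],[[0,0,0.1],0],[[0,0,0.1],0]])

```text
clock: 17.83
tool_pos: [558.9, -206.5, 9.5]
tcp_rot: [[-1.0, -0.027, 0.0], [-0.027, 1.0, -0.0], [-0.0, -0.0, -1.0]]
wrist_force: [-0.1, -0.0, 3.1]
width: -0.0
grasp_force: 1.6
```

Emit:
send_rows(commands=[[[0,0,0.1],0],[[0,0,0.2],0],[[0,0,0.2],0]])

```text
clock: 18.08
tool_pos: [559.0, -206.4, 7.5]
tcp_rot: [[-1.0, -0.027, 0.0], [-0.027, 1.0, -0.0], [-0.0, -0.0, -1.0]]
wrist_force: [-1.1, -1.3, 4.9]
width: -0.1
grasp_force: 2.6
```

Emit:
send_rows(commands=[[[0,0,0.1],0],[[0,0,0.2],0],[[0,0,0.2],0]])

```text
clock: 18.33
tool_pos: [559.1, -206.4, 5.6]
tcp_rot: [[-1.0, -0.027, 0.0], [-0.027, 1.0, -0.0], [-0.0, -0.0, -1.0]]
wrist_force: [-1.9, -1.5, 6.6]
width: 0.1
grasp_force: 3.6
```

Emit:
send_rows(commands=[[[0,0,0.1],0],[[0,0,0.1],0],[[0,0,0.1],0]])

```text
clock: 18.58
tool_pos: [559.1, -206.4, 4.8]
tcp_rot: [[-1.0, -0.027, 0.0], [-0.027, 1.0, -0.0], [-0.0, -0.0, -1.0]]
wrist_force: [-2.3, -0.8, 9.2]
width: 0.0
grasp_force: 4.1
```

Stud1 is seated too, since the contact height matches the collar level. Next is front stud2.

Emit:
send_rows(commands=[[[0,0,-2],0],[[0,0,-4.5],0],[[0,0,-6],0],[[2,2,-6],0],[[4.5,5,-6],0],[[6.3,7.2,-6],0],[[6.8,7.6,-5],0],[[6.8,7.6,-3.2],0],[[6.8,7.6,-1.9],0],[[6.8,7.6,-1.9],0]])

```text
clock: 19.42
tool_pos: [486.9, -131.0, 21.1]
tcp_rot: [[-1.0, -0.028, -0.004], [-0.028, 1.0, 0.001], [0.004, 0.001, -1.0]]
wrist_force: [-0.5, 0.2, 0.6]
width: -0.3
grasp_force: 0.0
```

Emit:
send_rows(commands=[[[0,0,0.1],0],[[0,0,0.2],0],[[0,0,0.2],0]])

```text
clock: 19.67
tool_pos: [489.3, -132.2, 21.8]
tcp_rot: [[-1.0, -0.027, 0.001], [-0.027, 1.0, -0.0], [-0.001, -0.0, -1.0]]
wrist_force: [0.8, -0.1, -0.1]
width: -0.1
grasp_force: 0.0
```

Emit:
send_rows(commands=[[[0,0,0.1],0],[[0,0,0.2],0],[[0,0,0.2],0]])

```text
clock: 19.92
tool_pos: [489.0, -132.1, 19.5]
tcp_rot: [[-1.0, -0.027, 0.0], [-0.027, 1.0, 0.0], [-0.0, 0.0, -1.0]]
wrist_force: [-0.1, -0.1, 0.2]
width: -0.1
grasp_force: 0.0
```

Emit:
send_rows(commands=[[[0,0,0.1],0],[[0,0,0.2],0],[[0,0,0.2],0]])

```text
clock: 20.17
tool_pos: [488.9, -132.1, 17.3]
tcp_rot: [[-1.0, -0.027, -0.0], [-0.027, 1.0, 0.0], [0.0, 0.0, -1.0]]
wrist_force: [-0.2, -0.1, 1.0]
width: 0.2
grasp_force: 0.2
```

Emit:
send_rows(commands=[[[0,0,0.1],0],[[0,0,0.2],0],[[0,0,0.3],0],[[0,0,0.3],0]])

```text
clock: 20.5
tool_pos: [489.0, -132.1, 14.4]
tcp_rot: [[-1.0, -0.027, 0.0], [-0.027, 1.0, 0.0], [-0.0, 0.0, -1.0]]
wrist_force: [-1.7, 0.6, 2.6]
width: -0.0
grasp_force: 1.7
```

Emit:
send_rows(commands=[[[0,0,0.1],0],[[0,0,0.2],0],[[0,0,0.2],0]])

```text
clock: 20.75
tool_pos: [489.0, -132.1, 12.4]
tcp_rot: [[-1.0, -0.027, 0.0], [-0.027, 1.0, 0.0], [-0.0, 0.0, -1.0]]
wrist_force: [-0.5, 0.6, 5.2]
width: 0.1
grasp_force: 2.7
```

Emit:
send_rows(commands=[[[0,0,0.1],0],[[0,0,0.1],0],[[0,0,0.1],0]])

```text
clock: 21.0
tool_pos: [489.0, -132.1, 11.6]
tcp_rot: [[-1.0, -0.027, 0.0], [-0.027, 1.0, 0.0], [-0.0, 0.0, -1.0]]
wrist_force: [-0.8, 0.5, 6.0]
width: 0.3
grasp_force: 3.1
```

Emit:
send_rows(commands=[[[0,0,0.1],0],[[0,0,0.1],0],[[0,0,0.1],0]])

```text
clock: 21.25
tool_pos: [489.0, -132.0, 10.6]
tcp_rot: [[-1.0, -0.027, 0.0], [-0.027, 1.0, 0.0], [-0.0, 0.0, -1.0]]
wrist_force: [-0.4, 1.2, 7.0]
width: 0.3
grasp_force: 3.5
```

Emit:
send_rows(commands=[[[0,0,0.1],0],[[0,0,0.1],0],[[0,0,0.1],0]])

```text
clock: 21.5
tool_pos: [489.0, -132.0, 9.7]
tcp_rot: [[-1.0, -0.027, 0.0], [-0.027, 1.0, 0.0], [-0.0, 0.0, -1.0]]
wrist_force: [-0.9, 0.7, 7.9]
width: -0.1
grasp_force: 4.0
```

Emit:
send_rows(commands=[[[0,0,0.1],0],[[0,0,0.1],0],[[0,0,0.1],0]])

```text
clock: 21.75
tool_pos: [489.0, -132.0, 8.8]
tcp_rot: [[-1.0, -0.027, 0.0], [-0.027, 1.0, 0.0], [-0.0, 0.0, -1.0]]
wrist_force: [-2.5, 0.4, 9.6]
width: 0.4
grasp_force: 4.5
```

Emit:
send_rows(commands=[[[0,0,0.1],0],[[0,0,0.1],0],[[0,0,0.1],0]])

```text
clock: 22.0
tool_pos: [489.0, -132.0, 7.8]
tcp_rot: [[-1.0, -0.027, 0.0], [-0.027, 1.0, 0.0], [-0.0, 0.0, -1.0]]
wrist_force: [-2.3, 1.5, 10.7]
width: -0.3
grasp_force: 4.9
```

Emit:
send_rows(commands=[[[0,0,0.1],0],[[0,0,0.1],0],[[0,0,0.1],0]])

```text
clock: 22.25
tool_pos: [489.0, -132.1, 6.9]
tcp_rot: [[-1.0, -0.027, 0.0], [-0.027, 1.0, 0.0], [-0.0, 0.0, -1.0]]
wrist_force: [-2.7, 0.8, 11.1]
width: -0.0
grasp_force: 5.4
```

Emit:
send_rows(commands=[[[0,0,0.05],0],[[0,0,0.1],0],[[0,0,0.1],0]])

```text
clock: 22.5
tool_pos: [489.0, -132.0, 6.0]
tcp_rot: [[-1.0, -0.027, 0.0], [-0.027, 1.0, 0.0], [-0.0, 0.0, -1.0]]
wrist_force: [-2.6, 0.1, 12.1]
width: 0.2
grasp_force: 5.9
```

No click at 12 N. I'll press where the lever is better, just outboard of stud2 on the bare plate.

Emit:
send_rows(commands=[[[0,0,-1.5],0],[[0,0,-2.5],0],[[1.2,0.9,-2.5],0],[[2.4,1.8,-2.5],0],[[2.4,1.8,-2],0],[[2.4,1.8,-1.5],0],[[2.4,1.8,-1.5],0]])

```text
clock: 23.08
tool_pos: [464.6, -114.9, 19.6]
tcp_rot: [[-1.0, -0.027, -0.0], [-0.027, 1.0, -0.0], [0.0, -0.0, -1.0]]
wrist_force: [-0.3, -0.7, 0.3]
width: -0.2
grasp_force: 0.0
```

Emit:
send_rows(commands=[[[0,0,0.1],0],[[0,0,0.2],0],[[0,0,0.2],0]])

```text
clock: 23.33
tool_pos: [464.8, -115.1, 18.2]
tcp_rot: [[-1.0, -0.027, 0.0], [-0.027, 1.0, -0.0], [-0.0, -0.0, -1.0]]
wrist_force: [0.3, -0.0, 1.7]
width: -0.0
grasp_force: 0.6
```

Emit:
send_rows(commands=[[[0,0,0.1],0],[[0,0,0.2],0],[[0,0,0.2],0]])

```text
clock: 23.58
tool_pos: [464.8, -115.0, 16.4]
tcp_rot: [[-1.0, -0.027, 0.001], [-0.027, 1.0, -0.0], [-0.001, -0.0, -1.0]]
wrist_force: [0.1, -0.9, 3.2]
width: -0.0
grasp_force: 1.3
```

Emit:
send_rows(commands=[[[0,0,0.1],0],[[0,0,0.2],0],[[0,0,0.2],0]])

```text
clock: 23.83
tool_pos: [464.8, -114.8, 14.5]
tcp_rot: [[-1.0, -0.027, 0.001], [-0.027, 1.0, -0.0], [-0.001, -0.0, -1.0]]
wrist_force: [-0.3, -0.4, 5.5]
width: 0.5
grasp_force: 2.2
```

Emit:
send_rows(commands=[[[0,0,0.1],0],[[0,0,0.2],0],[[0,0,0.2],0]])

```text
clock: 24.08
tool_pos: [464.8, -114.8, 12.6]
tcp_rot: [[-1.0, -0.027, 0.001], [-0.027, 1.0, -0.0], [-0.001, -0.0, -1.0]]
wrist_force: [-0.1, -0.8, 7.1]
width: -0.5
grasp_force: 3.1
```

Emit:
send_rows(commands=[[[0,0,0.1],0],[[0,0,0.1],0],[[0,0,0.1],0]])

```text
clock: 24.33
tool_pos: [464.8, -114.8, 11.7]
tcp_rot: [[-1.0, -0.027, 0.001], [-0.027, 1.0, -0.0], [-0.001, -0.0, -1.0]]
wrist_force: [0.4, -0.8, 7.0]
width: -0.1
grasp_force: 3.5
```

Emit:
send_rows(commands=[[[0,0,0.1],0],[[0,0,0.1],0],[[0,0,0.1],0]])

```text
clock: 24.58
tool_pos: [464.8, -114.8, 10.7]
tcp_rot: [[-1.0, -0.027, 0.001], [-0.027, 1.0, -0.0], [-0.001, -0.0, -1.0]]
wrist_force: [-0.8, -0.5, 6.9]
width: 0.1
grasp_force: 3.9
```

Emit:
send_rows(commands=[[[0,0,0.1],0],[[0,0,0.1],0],[[0,0,0.1],0]])

```text
clock: 24.83
tool_pos: [464.8, -114.8, 9.8]
tcp_rot: [[-1.0, -0.027, 0.001], [-0.027, 1.0, -0.0], [-0.001, -0.0, -1.0]]
wrist_force: [-0.7, -1.1, 9.7]
width: -0.1
grasp_force: 4.3
```

Emit:
send_rows(commands=[[[0,0,0.1],0],[[0,0,0.1],0],[[0,0,0.1],0]])

```text
clock: 25.08
tool_pos: [464.7, -114.8, 8.8]
tcp_rot: [[-1.0, -0.027, 0.001], [-0.027, 1.0, 0.0], [-0.001, 0.0, -1.0]]
wrist_force: [-1.5, -0.2, 9.0]
width: 0.2
grasp_force: 4.7
```

Emit:
send_rows(commands=[[[0,0,0.1],0],[[0,0,0.1],0],[[0,0,0.1],0]])

```text
clock: 25.33
tool_pos: [464.7, -114.8, 7.9]
tcp_rot: [[-1.0, -0.027, 0.001], [-0.027, 1.0, 0.0], [-0.001, 0.0, -1.0]]
wrist_force: [-1.0, -0.3, 10.0]
width: -0.2
grasp_force: 5.2
```

Emit:
send_rows(commands=[[[0,0,0.1],0],[[0,0,0.1],0],[[0,0,0.1],0]])

```text
clock: 25.58
tool_pos: [464.5, -114.8, 6.6]
tcp_rot: [[-1.0, -0.027, 0.0], [-0.027, 1.0, 0.0], [-0.0, -0.0, -1.0]]
wrist_force: [-0.2, -0.4, 4.6]
width: 0.3
grasp_force: 2.2
```

Emit:
send_rows(commands=[[[0,0,0.1],0],[[0,0,0.1],0],[[0,0,0.1],0]])

```text
clock: 25.83
tool_pos: [464.5, -114.8, 5.4]
tcp_rot: [[-1.0, -0.027, 0.0], [-0.027, 1.0, -0.0], [-0.0, -0.0, -1.0]]
wrist_force: [0.7, -0.5, 5.3]
width: 0.1
grasp_force: 2.8
```

Stud2 clicked. Next is stud3, in the mirrored spot.

Emit:
send_rows(commands=[[[0,0,-2],0],[[0,0,-4],0],[[0,-2.5,-4.5],0],[[0,-6,-4.5],0],[[0,-9,-4.5],0],[[0,-10,-4],0],[[0,-10,-2.8],0],[[0,-10,-1.8],0],[[0,-10,-1.5],0],[[0,-10,-1.5],0]])

```text
clock: 26.67
tool_pos: [466.0, -213.3, 18.9]
tcp_rot: [[-1.0, -0.028, -0.003], [-0.028, 1.0, 0.001], [0.003, 0.001, -1.0]]
wrist_force: [-0.5, -0.5, -0.4]
width: -0.2
grasp_force: 0.0
```

Emit:
send_rows(commands=[[[0,0,0.1],0],[[0,0,0.2],0],[[0,0,0.2],0]])

```text
clock: 26.92
tool_pos: [467.4, -214.3, 18.6]
tcp_rot: [[-1.0, -0.028, 0.0], [-0.028, 1.0, 0.0], [-0.0, 0.0, -1.0]]
wrist_force: [-0.6, 0.2, -0.1]
width: 0.1
grasp_force: 0.0
```

Emit:
send_rows(commands=[[[0,0,0.1],0],[[0,0,0.2],0],[[0,0,0.2],0]])

```text
clock: 27.17
tool_pos: [467.1, -214.6, 16.4]
tcp_rot: [[-1.0, -0.027, 0.0], [-0.027, 1.0, 0.0], [-0.0, 0.0, -1.0]]
wrist_force: [0.2, -0.0, 0.4]
width: 0.1
grasp_force: 0.0
```

Emit:
send_rows(commands=[[[0,0,0.1],0],[[0,0,0.2],0],[[0,0,0.2],0]])

```text
clock: 27.42
tool_pos: [467.0, -214.7, 14.2]
tcp_rot: [[-1.0, -0.027, -0.0], [-0.027, 1.0, 0.0], [0.0, 0.0, -1.0]]
wrist_force: [0.4, -0.0, 0.1]
width: 0.2
grasp_force: 0.0
```

Emit:
send_rows(commands=[[[0,0,0.1],0],[[0,0,0.2],0],[[0,0,0.2],0]])

```text
clock: 27.67
tool_pos: [467.0, -214.6, 12.2]
tcp_rot: [[-1.0, -0.027, -0.0], [-0.027, 1.0, 0.0], [0.0, 0.0, -1.0]]
wrist_force: [0.2, 0.0, -0.4]
width: -0.2
grasp_force: 0.0
```

Emit:
send_rows(commands=[[[0,0,0.1],0],[[0,0,0.2],0],[[0,0,0.2],0]])

```text
clock: 27.92
tool_pos: [467.1, -214.7, 10.3]
tcp_rot: [[-1.0, -0.027, 0.0], [-0.027, 1.0, -0.0], [-0.0, -0.0, -1.0]]
wrist_force: [0.3, 0.3, 0.5]
width: -0.1
grasp_force: 0.5
```

Emit:
send_rows(commands=[[[0,0,0.1],0],[[0,0,0.2],0],[[0,0,0.2],0]])

```text
clock: 28.17
tool_pos: [467.3, -215.1, 8.4]
tcp_rot: [[-1.0, -0.027, 0.0], [-0.027, 1.0, -0.0], [-0.0, -0.0, -1.0]]
wrist_force: [0.4, -1.9, 2.2]
width: 0.3
grasp_force: 1.2
```

Emit:
send_rows(commands=[[[0,0,0.1],0],[[0,0,0.2],0],[[0,0,0.2],0]])

```text
clock: 28.42
tool_pos: [467.4, -215.2, 6.5]
tcp_rot: [[-1.0, -0.027, 0.001], [-0.027, 1.0, -0.001], [-0.001, -0.001, -1.0]]
wrist_force: [0.2, -2.9, 4.9]
width: -0.2
grasp_force: 2.3
```

Emit:
send_rows(commands=[[[0,0,0.1],0],[[0,0,0.2],0],[[0,0,0.2],0]])

```text
clock: 28.67
tool_pos: [467.4, -215.2, 4.6]
tcp_rot: [[-1.0, -0.027, 0.001], [-0.027, 1.0, -0.001], [-0.001, -0.001, -1.0]]
wrist_force: [0.2, -2.4, 5.8]
width: -0.2
grasp_force: 3.3
```

Emit:
send_rows(commands=[[[0,0,0.1],0],[[0,0,0.2],0],[[0,0,0.2],0]])

```text
clock: 28.92
tool_pos: [467.5, -215.2, 2.7]
tcp_rot: [[-1.0, -0.026, 0.001], [-0.026, 1.0, -0.001], [-0.001, -0.001, -1.0]]
wrist_force: [-1.0, -2.6, 9.4]
width: 0.2
grasp_force: 4.3
```

Emit:
send_rows(commands=[[[0,0,-3],0],[[0,0,-6],0],[[-1,1,-6.5],0],[[-3.5,3.5,-6.5],0],[[-6,6,-6.5],0],[[-8.5,8.6,-6.5],0],[[-9.2,9.4,-6.5],0],[[-9.2,9.4,-4.5],0],[[-9.2,9.4,-2.5],0],[[-9.2,9.4,-1.3],0]])

```text
clock: 29.75
tool_pos: [555.0, -117.2, 13.2]
tcp_rot: [[-1.0, -0.028, -0.003], [-0.028, 1.0, 0.001], [0.003, 0.001, -1.0]]
wrist_force: [-0.7, -0.7, 0.3]
width: -0.1
grasp_force: 0.0
```

Emit:
send_rows(commands=[[[0,0,0],0],[[0,0,0.2],0],[[0,0,0.3],0],[[0,0,0.3],0]])

```text
clock: 30.08
tool_pos: [557.0, -118.6, 13.1]
tcp_rot: [[-1.0, -0.026, 0.001], [-0.026, 1.0, -0.0], [-0.001, -0.0, -1.0]]
wrist_force: [-0.4, 0.3, 0.0]
width: 0.2
grasp_force: 0.0
```

Emit:
send_rows(commands=[[[0,0,0.1],0],[[0,0,0.2],0],[[0,0,0.2],0]])

```text
clock: 30.33
tool_pos: [556.7, -118.3, 10.7]
tcp_rot: [[-1.0, -0.027, 0.001], [-0.027, 1.0, 0.0], [-0.001, 0.0, -1.0]]
wrist_force: [0.2, -0.3, 0.3]
width: 0.2
grasp_force: 0.0
```

Emit:
send_rows(commands=[[[0,0,0.2],0],[[0,0,0.4],0],[[0,0,0.4],0]])

```text
clock: 30.58
tool_pos: [556.9, -118.3, 6.5]
tcp_rot: [[-1.0, -0.027, 0.001], [-0.027, 1.0, -0.0], [-0.001, -0.0, -1.0]]
wrist_force: [0.2, 0.4, 3.8]
width: 0.2
grasp_force: 2.0
```

Emit:
send_rows(commands=[[[0,0,-3],0],[[0,0,-5],0],[[0,-2,-5],0],[[0,-5,-5],0],[[0,-8,-5],0],[[0,-8.8,-4.5],0],[[0,-8.8,-3],0],[[0,-8.8,-1.5],0],[[0,-8.8,-0.8],0],[[0,-8.8,-0.8],0]])

```text
clock: 31.42
tool_pos: [557.4, -205.5, 12.4]
tcp_rot: [[-1.0, -0.027, -0.004], [-0.027, 1.0, 0.001], [0.004, 0.001, -1.0]]
wrist_force: [-0.0, 0.0, 0.1]
width: -0.0
grasp_force: 0.0
```

Emit:
send_rows(commands=[[[0,0,0.1],0],[[0,0,0.3],0],[[0,0,0.3],0]])

```text
clock: 31.67
tool_pos: [559.4, -206.1, 11.8]
tcp_rot: [[-1.0, -0.027, 0.001], [-0.027, 1.0, -0.0], [-0.001, -0.0, -1.0]]
wrist_force: [-0.4, 0.8, -0.5]
width: -0.3
grasp_force: 0.0
```

Emit:
send_rows(commands=[[[0,0,0.2],0],[[0,0,0.4],0],[[0,0,0.4],0]])

```text
clock: 31.92
tool_pos: [559.5, -206.3, 7.7]
tcp_rot: [[-1.0, -0.027, 0.001], [-0.027, 1.0, -0.0], [-0.001, -0.0, -1.0]]
wrist_force: [1.6, 0.1, 2.7]
width: -0.1
grasp_force: 1.3
```

Emit:
send_rows(commands=[[[0,0,-3],0],[[0,0,-6],0],[[2,2,-6.5],0],[[4.5,5,-6.5],0],[[6.8,7.6,-6.5],0],[[6.8,7.6,-5],0],[[6.8,7.6,-3],0],[[6.8,7.6,-1.5],0],[[6.8,7.6,-1],0],[[6.8,7.6,-1],0]])

```text
clock: 32.75
tool_pos: [487.9, -131.9, 16.4]
tcp_rot: [[-1.0, -0.027, -0.002], [-0.027, 1.0, 0.0], [0.002, 0.0, -1.0]]
wrist_force: [0.1, 0.0, -0.4]
width: 0.1
grasp_force: 0.0
```

Emit:
send_rows(commands=[[[0,0,0.1],0],[[0,0,0.3],0],[[0,0,0.3],0]])

```text
clock: 33.0
tool_pos: [489.4, -132.3, 14.8]
tcp_rot: [[-1.0, -0.027, 0.001], [-0.027, 1.0, -0.0], [-0.001, -0.0, -1.0]]
wrist_force: [0.5, -0.5, 0.9]
width: -0.1
grasp_force: 0.0
```

Emit:
send_rows(commands=[[[0,0,0.2],0],[[0,0,0.4],0],[[0,0,0.4],0]])

```text
clock: 33.25
tool_pos: [488.8, -132.1, 10.3]
tcp_rot: [[-1.0, -0.027, -0.0], [-0.027, 1.0, 0.0], [0.0, 0.0, -1.0]]
wrist_force: [-0.8, 0.2, -0.2]
width: -0.1
grasp_force: 0.0
```

Emit:
send_rows(commands=[[[0,0,-3],0],[[0,0,-6],0],[[0,0,-9],0],[[0,0,-12],0],[[0,0,-12],0],[[0,0,-12],0],[[0,0,-12],0],[[0,0,-12],0],[[0,0,-12],0]])

```text
clock: 34.0
tool_pos: [488.0, -131.9, 129.1]
tcp_rot: [[-1.0, -0.027, -0.002], [-0.027, 1.0, 0.0], [0.002, 0.0, -1.0]]
wrist_force: [0.5, -0.3, 0.5]
width: 0.2
grasp_force: 0.0
```

```bash
python3 -c "
from rig import manip
print(manip.observe()['wrist_force'],manip.finish_job())"
```

```text
the job is handed in; nothing more can be done
[ 0.48280708 -0.25246516  0.49416427] None
```

The plate is on the scale and the job is handed in at about 34 s with no verdict returned; probing by touch put all four corners at collar height to about 1 mm, no reading exceeded about 12 N, and I saw a clear click only at studs 0 and 2 (1 and 3 judged by height).

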